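# Load the penetrant drain rack and start the dwell

## Task

Get this penetrant-inspection batch ready to dwell: lay every steel tensile bar from the white tray in a notch of its own on the sloped drain rack, find the brass-coloured reference bar in one of the three lidded tins and lay it in the red-sleeved end notch, each bar seated by its round middle on both wires. When all the bars are on the rack, turn the timer's ring to 20 minutes. Leave every tin with its lid fully on and the resin specimens in their tins, and do not disturb the bottles and the jar.

Things in the scene. Friction and masses are not known exactly. Their poses are not given: they have to be found in the camera images.
- rack: Drain rack (fixed), 196 x 97 mm: a stainless drain board sloped 15 degrees on legs, low end towards the robot, carrying two parallel zigzag wires 5 mm thick that form five V notches in a row. Origin on the worktop under its middle; x away from the robot, y along the row to the robot's left.
- notches: The rack's sloped frame: x along the notches, uphill; y along the row (left); z square to the slope. Origin = centre of a bar seated in the middle notch, 78 mm above the worktop. Notches at y = -76, -38, 0, 38, 76 mm. Wires at x = -19 and +19 mm, their tops between notches 10 mm above a seated bar's axis, dips 6 mm below it; board 25 mm below it.
- red_notch (a point): Centre of a bar seated in the end notch at the robot's left (y = +76 mm), whose wires wear red sleeves. In any notch a bar rests by its round middle on both wires with its square ends outside them, which leaves 5 mm of play along the notch to either side; friction keeps it from sliding down.
- bar_0: Steel tensile bar, 96 mm long, 0.15 kg: two square ends, each 21 mm long and 18 x 18 mm, joined by a round middle 12 mm in diameter, 54 mm long. Origin at its centre (9 mm above what it lies on), x along the bar; both ends alike. Lies level in the white tray at the start; may be absent.
- bar_1: Steel tensile bar, 96 mm long, 0.15 kg: two square ends, each 21 mm long and 18 x 18 mm, joined by a round middle 12 mm in diameter, 54 mm long. Origin at its centre (9 mm above what it lies on), x along the bar; both ends alike. Lies level in the white tray at the start; may be absent.
- bar_2: Steel tensile bar, 96 mm long, 0.15 kg: two square ends, each 21 mm long and 18 x 18 mm, joined by a round middle 12 mm in diameter, 54 mm long. Origin at its centre (9 mm above what it lies on), x along the bar; both ends alike. Lies level in the white tray at the start; may be absent.
- bar_3: Steel tensile bar, 96 mm long, 0.15 kg: two square ends, each 21 mm long and 18 x 18 mm, joined by a round middle 12 mm in diameter, 54 mm long. Origin at its centre (9 mm above what it lies on), x along the bar; both ends alike. Lies level in the white tray at the start; may be absent.
- reference_bar: Brass-coloured reference tensile bar, 96 mm long, 0.15 kg: two square ends, each 21 mm long and 18 x 18 mm, joined by a round middle 12 mm in diameter, 54 mm long. Origin at its centre (9 mm above what it lies on), x along the bar; both ends alike. Lies lengthwise in one of the three tins at the start, under the lid.
- tin_a: One of three identical open grey tins in a row on a rubber mat (fixed), outside 110 x 70 x 32 mm, walls and floor 2 mm, inside 106 x 66 mm. Origin at the centre of the underside (3 mm above the worktop), x along its length, z up. The next tin is 84 mm off, centre to centre.
- lid_a: Loose aluminium lid of a tin, one of three alike, 80 g: plate 114 x 74 x 3 mm, under it a plug 100 x 60 x 5 mm (3 mm play in the tin). Black upright grip along x on top, 56 mm long, 11 mm wide, from 3 to 24 mm above the origin. Origin at the centre of the plate's underside: 32 mm above the tin's origin when on. x along the length, z up.
- tin_b: One of three identical open grey tins in a row on a rubber mat (fixed), outside 110 x 70 x 32 mm, walls and floor 2 mm, inside 106 x 66 mm. Origin at the centre of the underside (3 mm above the worktop), x along its length, z up. The next tin is 84 mm off, centre to centre.
- lid_b: Loose aluminium lid of a tin, one of three alike, 80 g: plate 114 x 74 x 3 mm, under it a plug 100 x 60 x 5 mm (3 mm play in the tin). Black upright grip along x on top, 56 mm long, 11 mm wide, from 3 to 24 mm above the origin. Origin at the centre of the plate's underside: 32 mm above the tin's origin when on. x along the length, z up.
- tin_c: One of three identical open grey tins in a row on a rubber mat (fixed), outside 110 x 70 x 32 mm, walls and floor 2 mm, inside 106 x 66 mm. Origin at the centre of the underside (3 mm above the worktop), x along its length, z up. The next tin is 84 mm off, centre to centre.
- lid_c: Loose aluminium lid of a tin, one of three alike, 80 g: plate 114 x 74 x 3 mm, under it a plug 100 x 60 x 5 mm (3 mm play in the tin). Black upright grip along x on top, 56 mm long, 11 mm wide, from 3 to 24 mm above the origin. Origin at the centre of the plate's underside: 32 mm above the tin's origin when on. x along the length, z up.
- green_specimen: Green resin specimen puck, 30 mm across, 19 mm high, origin at its underside; lies in a tin that does not hold the reference bar and stays there.
- red_specimen: Red resin specimen puck, 30 mm across, 13 mm high, origin at its underside; lies in the remaining tin and stays there.
- tray: Fixed shallow white tray, 148 x 203 x 20 mm, floor 2 mm thick, walls 3 mm; origin at the centre of its underside, x along the short side. The steel bars lie in it, roughly along x, 46 mm or more apart.
- timer: Fixed white interval timer, 80 mm across, 22 mm high; on top a black ridged ring, 42 mm in diameter, from 22 to 51 mm above the worktop, turns about the vertical axis through the origin. Origin at the centre of the underside. Marks every 5 min on the white face, numbers 0, 10, 20 .. 60 clockwise from above, 24 degrees per 5 min; 30 lies at the timer's own +x.
- timer_ring (a joint): Turn of the timer's ring in rad, growing clockwise seen from above: 0 points to 0 minutes, 0.419 rad (24 degrees) for every 5 minutes, so 20 minutes is 1.676; range 0 to 5.03. The orange line on the ring points to the number. It clicks into each mark (about 0.06 N m to turn it on) and stays there; it may be turned either way.
- etchant_dropper: Amber dropper bottle, 33 mm across, 74 mm high, origin at the centre of its underside; a bystander, not to be disturbed.
- lens_cleaner: White bottle with blue cap, 36 mm across, 98 mm high, origin at the centre of its underside; a bystander, not to be disturbed.
- yellow_jar: Small jar with yellow lid, 38 mm across, 48 mm high, origin at the centre of its underside; a bystander, not to be disturbed.

How it is judged:
By the outcome, as a careful person would: the job done as asked, in the order asked, and still so for the second after the job is handed in, with the robot touching nothing.
Of bar_0, bar_1, bar_2, bar_3 only 2 to 4 are there at a start; the rules pass over those that are not, and their reading is None.
At some moment in a run one of bar_0, bar_1, bar_2, bar_3 may be knocked a few centimetres aside while the robot is not near it.
Once in a run the grip may slacken for a moment while it holds something.
It also fails if it takes over 210 s, if anything falls off the work surface, if the arm or the gripper's body presses on something with over 40 N, if the wrist force passes 120 N, or if a joint passes its speed limit or range.

## Robot

A 7-joint arm with a two-finger parallel gripper is mounted at the origin on a cart in front of the work surface, level with it; the furniture and walls round the work are solid. World frame = base frame: x ahead of the robot, y to its left, z up, the work surface at z = 0. Lengths are in m, angles in rad, forces in N, time in s.
With the tool pointing down it reaches from about 0.4 to 0.85 m from the base axis. Payload 10.4 kg.
Tool frame: the origin (TCP) lies at the very end of the fingers, on their centre line; the grasp point (between the pads) lies r.grasp_offset behind it (r.grasp_offset is the distance from the TCP to the grasp point, in m); z points along the fingers, y is the direction in which the jaws open and shut (so a half turn about z gives the same grasp; the last joint's range is limited). The gripper opens to 87 mm and grips with 3 to 60 N. Pads are 19 mm wide; open, the fingers measure 117 mm over their backs; the gripper's body (75 mm by 190 mm) begins 51 mm behind the grasp point.
Start: joints at [-0.023, 0.332, -0.065, 1.46, 0.022, 1.35, -0.088], TCP at [0.625, 0, 0.223] pointing down, gripper open.
Joint ranges: [-2.6, 2.6], [-0.5, 2.12], [-1.47, 1.34], [0.16, 2.42], [-1.27, 4.41], [0.06, 2.06], [-2.6, 2.6]. Speed limits (rad/s): [2.22, 2.22, 2.79, 2.79, 3.14, 3.14, 3.14].

## Interface

Orientations are given as a unit quaternion [x, y, z, w].
In Python, from bench import read_state, cams, job, r gives the robot as it stands. The module is installed in compiled form; this text tells all that it offers.
- The arm moves only by the tool arm_command, never from a script. Its argument "increments" is a list of rows, each an object of numbers: "gripper": the opening in per cent of the stroke, from 0 (shut) to 100 (fully open); "dx", "dy", "dz": the shift along the tool's x, y, z in m; "spin": the turn about the tool's z in degrees. In form: [{"gripper": .., "dx": .., "dy": .., "dz": .., "spin": ..}, ...]. A call has exactly 8 rows; each row shifts and turns the commanded pose from where the row before left it, along the tool's axes as they then stand; what a row does not reach is not made up. A row lasts 1/8 s, in which the tool goes at most 62.5 mm and 10.7 degrees, less where a joint would pass 70% of its speed; a pose out of reach is approached as far as the arm can. A call with a gripper value outside its range is refused whole. The fingers move at their own pace and stop on an object; "grip_force" is the grip in N (left out, the last holds). Time passes only in rows, so rows that do not move let the fingers close, or fill a call up. It gives the time, the measured TCP pose, the force and the opening at its end, in the units of the state.
- read_state(): the state, without advancing time (a new reading comes with each control period).
- cams.camera(name): name is "scene" or "side" or "wrist"; returns the picture (384x512x3 uint8, red, green, blue); there is no depth.
- cams.camera_info(name): a dict with "K" (3x3 intrinsics, pixels), "rvec" (rotation vector, rad) and "tvec" (3), from world to camera coordinates, as OpenCV has them. Camera axes: x right, y down, z forward; pixel columns grow to the right and rows downward; lengths in m; the calibration is good to about 2 mm. A picture is of the moment at which its call begins: read the wrist's pose just before it. camera_info takes no time and is no camera call; for the wrist camera it gives the pose at the moment of the call.
- job.close_job(): hands the job in, once; it reports no verdict.
The state is a dict: "time": time; "joint_positions": joint angles; "joint_vel": joint speeds; "joint_torque": joint torques, N m; "ee_pos": TCP position; "eef_rot": TCP orientation; "ft_force": force on the tool from outside, world axes, zero at the start; "torque": the same for the moment, N m; "width": finger opening in m.
Only numpy, scipy, OpenCV 4.12 (cv2) and the standard library are available. Lean on these libraries where they do the work, as an engineer would, in place of code of your own. Each camera call takes 0.05 s, during which the arm holds its last target.

## Working session

There is one attempt and no reset: what is moved stays moved. The work goes in short steps, Python scripts to look and compute and a tool call to move; the robot and the scene stay as the last step left them, time stands still between calls to the robot, and variables do not carry over. Pictures are saved under pics/ and viewed, and the job is handed in when it is done.

Besides the shell and the picture viewer there is one more tool, called after "Emit:" as name(argument=value, ...) on one line, values as JSON. arm_command: Moves the arm, as the interface text tells. Its arguments: {"type":"object","properties":{"increments":{"type":"array","items":{"type":"object","properties":{"gripper":{"type":"number"},"dx":{"type":"number"},"dy":{"type":"number"},"dz":{"type":"number"},"spin":{"type":"number"}}}},"grip_force":{"type":"number"}},"required":["increments"]}

```bash
mkdir -p pics; ls; python3 - <<'E'
from bench import read_state, cams, job, r
import cv2
print(read_state()); print(r.grasp_offset)
for n in ["scene","side","wrist"]:
    i=cams.camera_info(n); print(n,i)
    im=cams.camera(n); cv2.imwrite(f"pics/{n}0.png",im[:,:,::-1])
E
```

```text
pics
{'time': 0.0, 'joint_positions': array([-0.02260808,  0.33285052, -0.06469739,  1.46094257,  0.02159374,
        1.34991366, -0.08852762]), 'joint_vel': array([-0.00123626, -0.00017839, -0.00268138, -0.00076575,  0.00172145,
        0.00073363,  0.00200513]), 'joint_torque': array([-1.20520472e-04, -6.23245955e+01,  2.44190963e-02, -3.89891267e+01,
       -6.13984605e-02,  3.97891912e-02,  1.87085252e-04]), 'ee_pos': array([ 6.24606822e-01, -9.01686318e-07,  2.21766677e-01]), 'eef_rot': array([ 7.07107442e-01,  7.07105764e-01, -5.23057041e-04, -4.79276949e-04]), 'ft_force': array([-0.81177629, -0.53415191, -0.29291605]), 'torque': array([0.00232292, 0.03397335, 0.02688457]), 'width': 0.08701821194568969}
0.0187
scene {'K': array([[421.86628185,   0.        , 257.35368561],
       [  0.        , 421.86628185, 192.76341349],
       [  0.        ,   0.        ,   1.        ]]), 'rvec': array([ 2.21753003, -0.578107  ,  0.29901171]), 'tvec': array([-0.35138093,  0.34725711,  1.02319616])}
side {'K': array([[473.42818631,   0.        , 248.50384932],
       [  0.        , 473.42818631, 191.47556975],
       [  0.        ,   0.        ,   1.        ]]), 'rvec': array([ 0.50169633,  2.55387772, -1.36008804]), 'tvec': array([ 0.4051613 , -0.1518926 ,  1.55245165])}
wrist {'K': array([[294.22639364,   0.        , 255.50686309],
       [  0.        , 294.22639364, 194.92522547],
       [  0.        ,   0.        ,   1.        ]]), 'rvec': array([-2.86076041e+00,  2.18231883e-04,  2.96718204e-03]), 'tvec': array([-0.62433635, -0.0338105 ,  0.39056736])}
```

View pics/scene0.png

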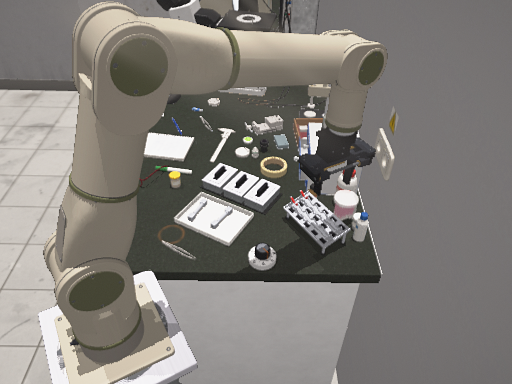

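View pics/side0.png

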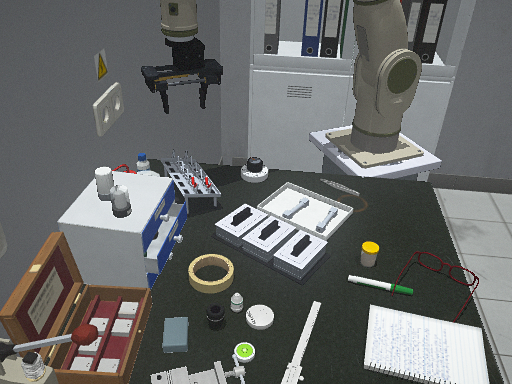

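View pics/wrist0.png

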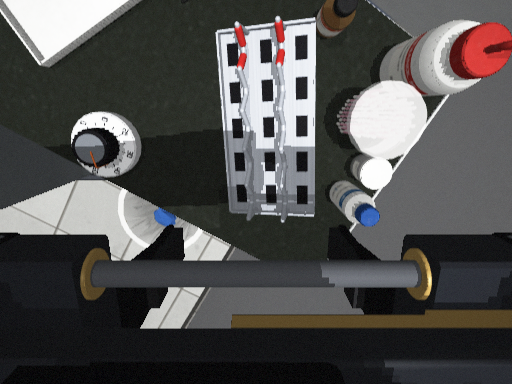

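```bash
cat > h.py <<'E'
import numpy as np, cv2
from bench import read_state, cams, job, r
def look(n,tag=None):
    i=cams.camera_info(n); im=cams.camera(n)[:,:,::-1].copy()
    if tag: cv2.imwrite(f"pics/{tag}.png",im); np.savez(f"pics/{tag}.npz",K=i['K'],rvec=i['rvec'],tvec=i['tvec'])
    return im,i
def ld(tag):
    return cv2.imread(f"pics/{tag}.png"),np.load(f"pics/{tag}.npz")
def crop(im,x0,y0,x1,y1,name,f=None):
    f=f or min(800/(x1-x0),600/(y1-y0))
    c=cv2.resize(im[y0:y1,x0:x1],None,fx=f,fy=f,interpolation=cv2.INTER_CUBIC)
    c=np.ascontiguousarray(c)
    # ticks each 10 px
    for x in range((x0+9)//10*10,x1,10):
        X=int((x-x0)*f); cv2.line(c,(X,0),(X,8 if x%50 else 16),(0,255,255),1)
        if x%50==0: cv2.putText(c,str(x),(X,28),0,.4,(0,255,255),1)
    for y in range((y0+9)//10*10,y1,10):
        Y=int((y-y0)*f); cv2.line(c,(0,Y),(8 if y%50 else 16,Y),(0,255,255),1)
        if y%50==0: cv2.putText(c,str(y),(18,Y+4),0,.4,(0,255,255),1)
    cv2.imwrite(f"pics/{name}.png",c)
def unp(i,u,v,z):
    R,_=cv2.Rodrigues(i['rvec']); t=np.array(i['tvec'])
    d=R.T@np.linalg.inv(i['K'])@np.array([u,v,1.]); c=-R.T@t
    s=(z-c[2])/d[2]; return c+s*d
def proj(i,P):
    p,_=cv2.projectPoints(np.array(P,float).reshape(-1,3),i['rvec'],i['tvec'],i['K'],None); return p[:,0]
def st():
    s=read_state(); R=cv2.Rodrigues
    from scipy.spatial.transform import Rotation as Ro
    q=Ro.from_quat(s['eef_rot']); M=q.as_matrix()
    print('t %.2f'%s['time'],'pos',s['ee_pos'].round(4),'xax',M[:,0].round(3),'yaw(toolx) %.2f'%np.degrees(np.arctan2(M[1,0],M[0,0])),'zax',M[:,2].round(3),'F',s['ft_force'].round(1),'w %.4f'%s['width'])
    return s
E
python3 - <<'E'
from h import *
im=cv2.imread('pics/scene0.png'); crop(im,150,150,390,330,'s0c')
i=cams.camera_info('scene')
for n,u,v,z in [('timer',262,252,.05),('tinA lid',219,173,.059),('tinC lid',262,189,.059),('tray',213,218,.0),('bar',197,209,.011),('bar',221,215,.011),('jar',175,180,.024)]: print(n,unp(i,u,v,z).round(3))
E
```

```text
timer [0.431 0.021 0.05 ]
tinA lid [0.478 0.391 0.059]
tinC lid [0.564 0.249 0.059]
tray [0.39  0.258 0.   ]
bar [0.358 0.31  0.011]
bar [0.414 0.248 0.011]
jar [0.347 0.468 0.024]
```

View pics/s0c.png

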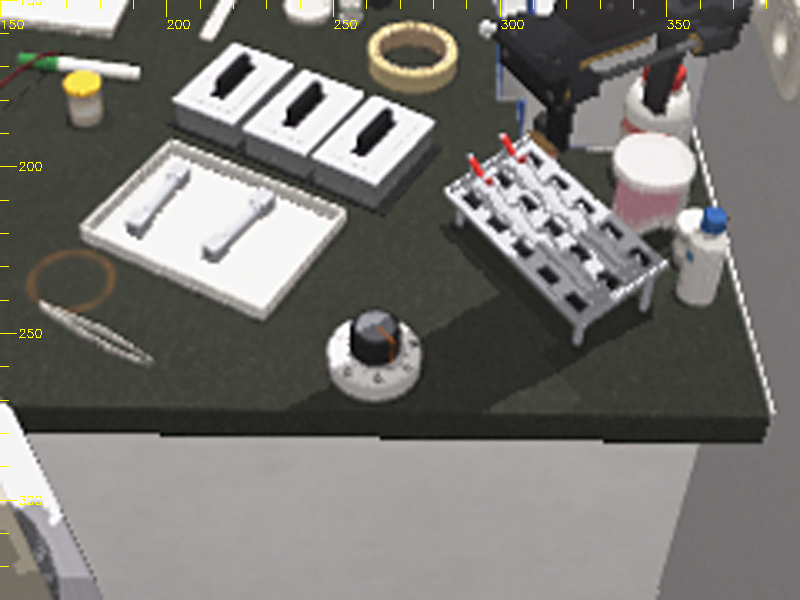

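Emit:
arm_command(increments=[{"gripper":100,"dx":0.035,"dy":-0.015,"dz":-0.01,"spin":0},{"dx":0.035,"dy":-0.015,"dz":-0.01},{"dx":0.035,"dy":-0.015,"dz":-0.01},{"dx":0.035,"dy":-0.015,"dz":-0.01},{"dx":0.035,"dy":-0.015,"dz":-0.01},{"dx":0.035,"dy":-0.015,"dz":-0.01},{"dx":0.035,"dy":-0.015,"dz":-0.01},{"dx":0.0,"dy":0,"dz":0}])

```text
validation failed for argument at $.in...
```

```bash
python3 - <<'E'
from h import *
s=st(); im,i=look('wrist','w1'); 
R,_=cv2.Rodrigues(i['rvec']); print('cam',-R.T@i['tvec'],'axis',R[2])
print(s['joint_positions'].round(2))
im=cv2.resize(im,None,fx=1.5,fy=1.5,interpolation=cv2.INTER_CUBIC);cv2.imwrite('pics/w1b.png',im)
E
```

```text
t 0.15 pos [0.6247 0.     0.2219] xax [ 0.  1. -0.] yaw(toolx) 90.00 zax [-0.001 -0.    -1.   ] F [-0.4  1.2  1.5] w 0.0874
cam [0.62516787 0.07548995 0.38349235] axis [-0.001858   -0.27714169 -0.96082726]
[-0.02  0.33 -0.06  1.46  0.02  1.35 -0.09]
```

View pics/w1b.png

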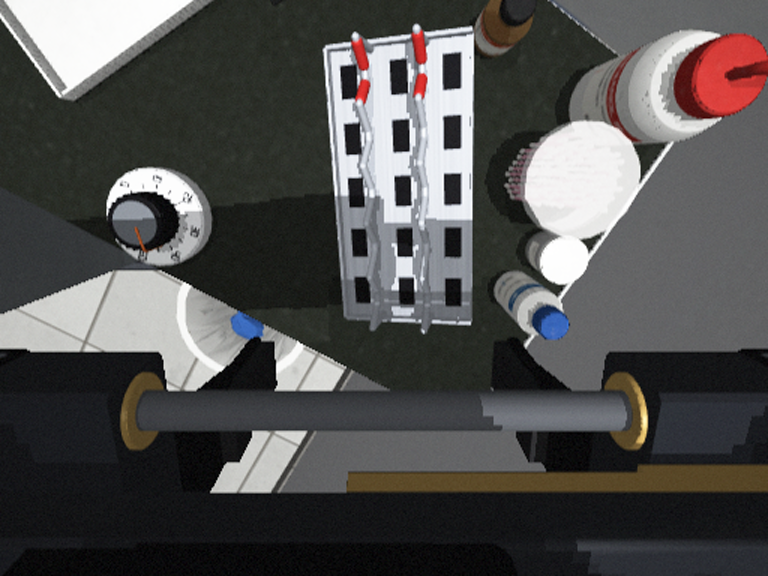

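Emit:
arm_command(increments=[{"gripper":100,"dx":0.03,"dy":-0.015,"dz":-0.01,"spin":0},{"gripper":100,"dx":0.03,"dy":-0.015,"dz":-0.01,"spin":0},{"gripper":100,"dx":0.03,"dy":-0.015,"dz":-0.01,"spin":0},{"gripper":100,"dx":0.03,"dy":-0.015,"dz":-0.01,"spin":0},{"gripper":100,"dx":0.03,"dy":-0.015,"dz":-0.01,"spin":0},{"gripper":100,"dx":0.03,"dy":-0.015,"dz":-0.01,"spin":0},{"gripper":100,"dx":0.03,"dy":-0.015,"dz":-0.01,"spin":0},{"gripper":100,"dx":0,"dy":0,"dz":0,"spin":0}])

```text
time: 1.2
ee_pos: [0.5188, 0.2131, 0.2934]
eef_rot: [0.705, 0.709, 0.001, -0.0]
ft_force: [-0.3, -0.4, 0.7]
width: 0.087
```

```bash
python3 - <<'E'
from h import *
s=st(); im,i=look('wrist','w1'); 
print(s['joint_positions'].round(2))
im=cv2.resize(im,None,fx=1.5,fy=1.5,interpolation=cv2.INTER_CUBIC);cv2.imwrite('pics/w1c.png',im)
E
```

```text
t 1.20 pos [0.5188 0.2131 0.2934] xax [-0.005  1.     0.001] yaw(toolx) 90.28 zax [ 0.001  0.002 -1.   ] F [-0.3 -0.4  0.7] w 0.0870
[-0.29  0.17 -0.21  1.51  0.04  1.46 -0.49]
```

View pics/w1c.png

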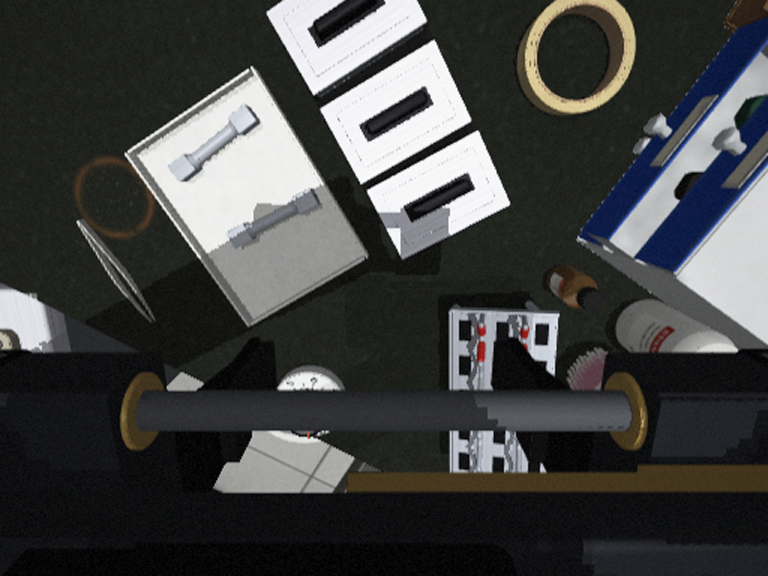

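```bash
python3 - <<'E'
from h import *
im,i=ld('w1'); crop(im,80,40,260,175,'w1d'); crop(im,175,0,345,127,'w1e')
im0=cv2.imread('pics/wrist0.png'); crop(im0,200,10,360,130,'w0a'); crop(im0,200,100,360,220,'w0b')
E
```

```text
(no output)
```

View pics/w1d.png

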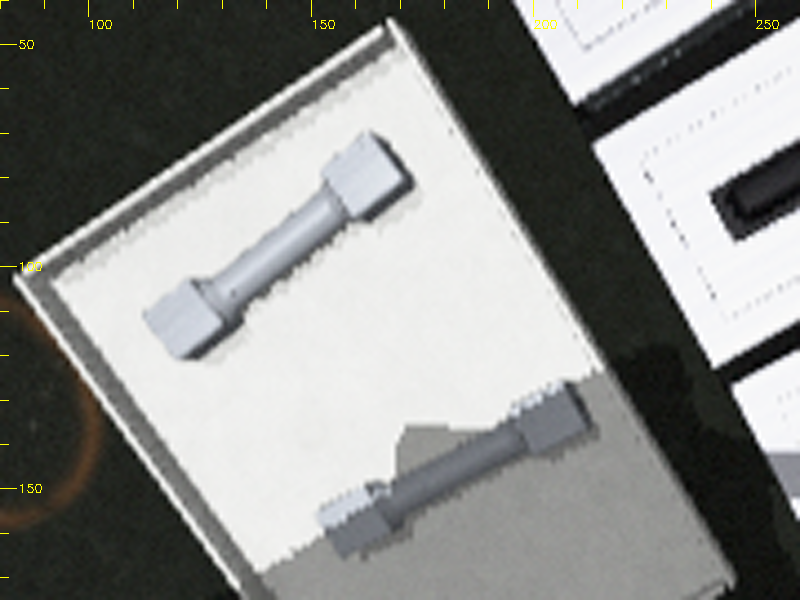

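View pics/w1e.png

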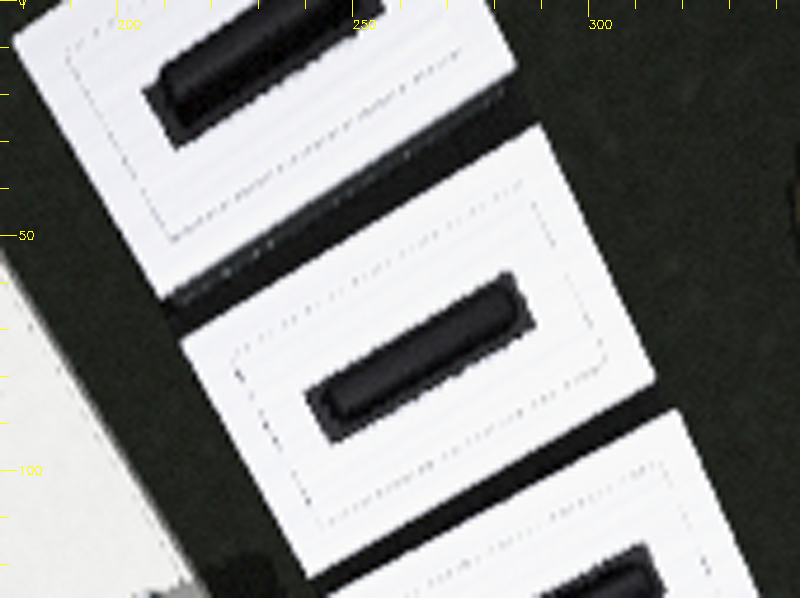

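View pics/w0a.png

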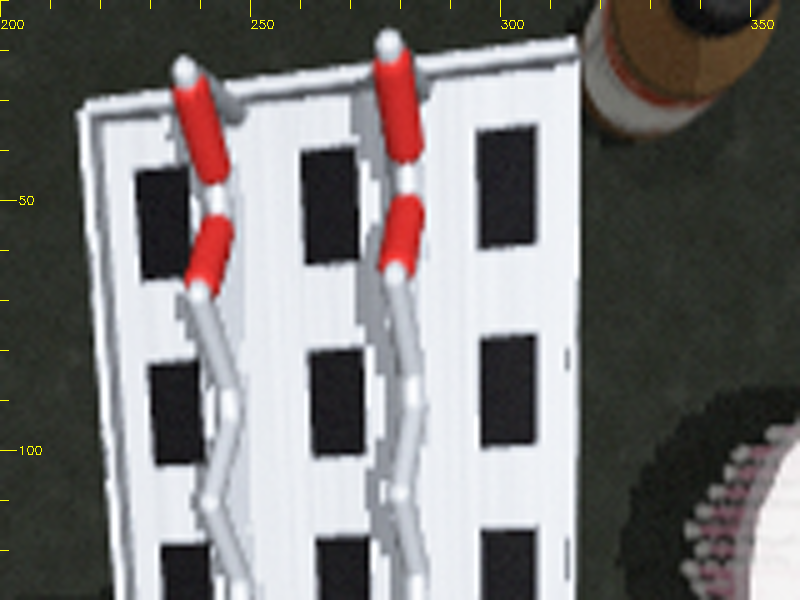

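View pics/w0b.png

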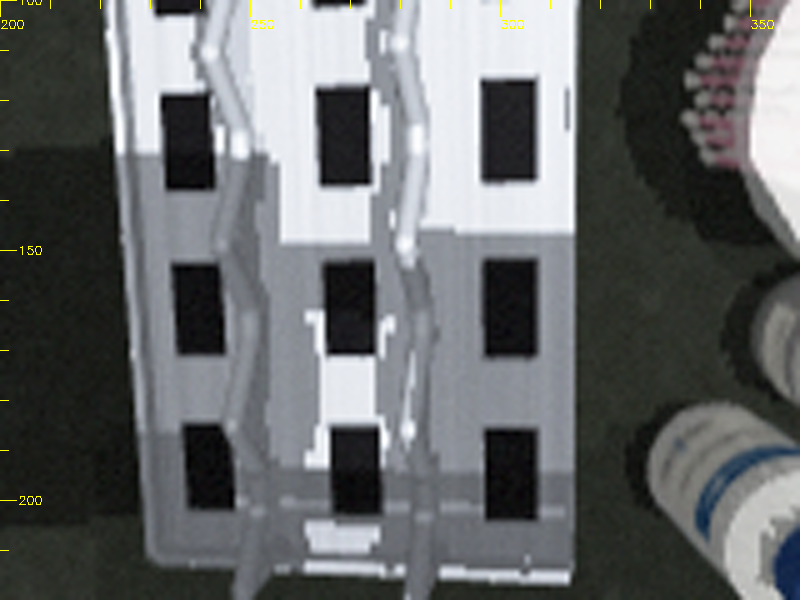

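```bash
cat > meas1.py <<'E'
from h import *
from scipy.optimize import least_squares
i0=dict(K=np.array([[294.22639364,0,255.50686309],[0,294.22639364,194.92522547],[0,0,1]]),rvec=np.array([-2.86076041e+00,2.18231883e-04,2.96718204e-03]),tvec=np.array([-0.62433635,-0.0338105,0.39056736]))
im,i1=ld('w1')
L=[(243,50),(246,90),(248,128),(249.5,163),(251,202)]; Rr=[(281,46),(282.3,87),(283,128),(283.5,163),(284.5,203)]
Lp=[(239,68),(242,110),(245,150),(247,185)]; Rp=[(278,64),(280,108),(281,150),(281.5,185)]
yd=[.076,.038,0,-.038,-.076]; yp=[.057,.019,-.019,-.057]
loc=[(-.019,y,-.0085) for y in yd]+[(.019,y,-.0085) for y in yd]+[(-.019,y,.0075) for y in yp]+[(.019,y,.0075) for y in yp]
px=np.array(L+Rr+Lp+Rp); loc=np.array(loc)
a=np.radians(15)
def rack(p,l):
    X,Y,th=p; l=np.atleast_2d(l)
    x=l[:,0]*np.cos(a)-l[:,2]*np.sin(a); z=.078+l[:,0]*np.sin(a)+l[:,2]*np.cos(a); y=l[:,1]
    return np.c_[X+np.cos(th)*x-np.sin(th)*y, Y+np.sin(th)*x+np.cos(th)*y, z]
if __name__=='__main__':
    f=least_squares(lambda p:(proj(i0,rack(p,loc))-px).ravel(),[.63,.06,0],loss='soft_l1')
    print('rack',f.x,np.degrees(f.x[2]),np.abs(f.fun).reshape(-1,2).round(1).max(0))
    print((proj(i0,rack(f.x,loc))-px).round(1).tolist())
    print('red',rack(f.x,[0,.076,0]))
    for n,p,q in [('A',(121.6,110.9),(162.6,78.9)),('B',(161,157),(203.8,133.4))]:
        P=unp(i1,*p,.020);Q=unp(i1,*q,.020); d=Q-P; print(n,((P+Q)/2).round(4),'len',np.linalg.norm(d).round(4),'ang',np.degrees(np.arctan2(d[1],d[0])).round(1))
    def rect(n,c,z):
        W=np.array([unp(i1,*p,z)[:2] for p in c]); print(n,W.round(4).tolist(),W.mean(0).round(4), np.linalg.norm(W-np.roll(W,-1,0),axis=1).round(4), 'ang',[np.degrees(np.arctan2(*(W[k]-W[l])[::-1])).round(1) for k,l in((1,0),(2,3))])
    rect('lidB',[(213.2,72.2),(289.7,26.6),(314.2,80.7),(240.9,122.8)],.038)
    rect('lidC',[(367/1.5,187/1.5),(478/1.5,131/1.5),(509/1.5,205/1.5),(403/1.5,258/1.5)],.038)
    W=np.array([unp(i1,*p,.038)[:2] for p in [(177.5,8.1),(209.4,63.3),(284.4,14.4)]]); print('lidA centre',(W[0]+W[2])/2)
    rect('tray',[(x/1.5,y/1.5) for x,y in [(127,152),(252,68),(367,258),(250,326)]],.020)
    print('gripB',unp(i1,265.3,74.4,.059))
E
python3 meas1.py
```

```text
rack [0.63224695 0.05747781 0.04963355] 2.84379290855514 [0.8 4.7]
[[0.2, -0.2], [-0.6, 0.6], [-0.4, 0.6], [0.1, 1.1], [0.5, -4.7], [0.2, -0.3], [-0.1, 1.0], [0.1, -0.7], [0.5, 1.0], [0.3, -4.7], [0.4, 0.7], [-0.1, 0.1], [-0.8, -1.4], [-0.6, -0.5], [0.6, 1.1], [-0.3, 0.1], [-0.2, -2.0], [0.2, 0.2]]
red [[0.62847635 0.13338421 0.078     ]]
A [0.3592 0.3084 0.02  ] len 0.0752 ang 34.7
B [0.4113 0.2388 0.02  ] len 0.0737 ang 28.1
lidB [[0.4627, 0.3366], [0.5615, 0.3908], [0.5964, 0.3268], [0.4986, 0.272]] [0.5298 0.3315] [0.1126 0.0729 0.112  0.0739] ang [np.float64(28.7), np.float64(29.2)]
lidC [[0.5038, 0.2695], [0.6028, 0.3185], [0.6358, 0.2538], [0.538, 0.2032]] [0.5701 0.2613] [0.1105 0.0726 0.1101 0.0746] ang [np.float64(26.3), np.float64(27.4)]
lidA centre [0.48758388 0.40757682]
tray [[0.2778, 0.2998], [0.4008, 0.372], [0.5027, 0.1994], [0.3797, 0.1263]] [0.3902 0.2494] [0.1426 0.2004 0.1431 0.2012] ang [np.float64(30.4), np.float64(30.7)]
gripB [0.53072413 0.33193764 0.059     ]
```

```bash
python3 - <<'E'
from meas1 import *
print('bottle base',unp(i0,400,75,0))
for z in (.1,.15,.2,.25): print(z,'redcap',unp(i0,480,50,z).round(3),'pinkbrushes lid',unp(i0,390,120,z).round(3),unp(i0,400,160,z).round(3))
print('blue cap',unp(i0,368,215,.098),'dropper', unp(i0,337,8,.074))
P=unp(i1,264,45,0); 
E
```

```text
bottle base [0.79956566 0.1162454  0.        ]
0.1 redcap [0.821 0.126 0.1  ] pinkbrushes lid [0.75  0.067 0.1  ] [0.764 0.029 0.1  ]
0.15 redcap [0.787 0.117 0.15 ] pinkbrushes lid [0.728 0.068 0.15 ] [0.74  0.037 0.15 ]
0.2 redcap [0.752 0.108 0.2  ] pinkbrushes lid [0.706 0.07  0.2  ] [0.715 0.045 0.2  ]
0.25 redcap [0.717 0.099 0.25 ] pinkbrushes lid [0.684 0.071 0.25 ] [0.691 0.054 0.25 ]
blue cap [ 0.74026796 -0.02831155  0.098     ] dropper [0.69989426 0.16610209 0.074     ]
```

Emit:
arm_command(increments=[{"gripper":60,"dx":0.024,"dy":-0.04,"dz":0.02,"spin":0},{"gripper":60,"dx":0.024,"dy":-0.04,"dz":0.02,"spin":0},{"gripper":60,"dx":0.024,"dy":-0.04,"dz":0.02,"spin":0},{"gripper":60,"dx":0.024,"dy":-0.04,"dz":0.02,"spin":0},{"gripper":60,"dx":0,"dy":0,"dz":0.02,"spin":10},{"gripper":60,"dx":0,"dy":0,"dz":0.02,"spin":10},{"gripper":60,"dx":0,"dy":0,"dz":0.01,"spin":10},{"gripper":60,"dx":0,"dy":0,"dz":0.0,"spin":10}])

```text
time: 2.25
ee_pos: [0.3603, 0.3044, 0.1612]
eef_rot: [0.908, 0.419, -0.001, 0.0]
ft_force: [0.2, -0.0, 0.2]
width: 0.0522
```

```bash
cat >> h.py <<'E'
def go(x,y,z,psi):
    s=st(); from scipy.spatial.transform import Rotation as Ro
    M=Ro.from_quat(s['eef_rot']).as_matrix(); d=np.array([x,y,z])-s['ee_pos']
    yaw=np.degrees(np.arctan2(M[1,0],M[0,0])); sp=(yaw-psi+180)%360-180
    print('now-axes dx dy dz',(M.T@d).round(4),'spin %.2f'%sp)
    p=np.radians(psi); X=np.array([np.cos(p),np.sin(p)]);Y=np.array([np.sin(p),-np.cos(p)])
    print('after-spin dx dy',(X@d[:2]).round(4),(Y@d[:2]).round(4),'j7 %.2f'%s['joint_positions'][6])
E
python3 - <<'E'
from h import *
go(.3592,.3084,.006,34.7)
im,i=look('wrist','w2'); p=proj(i,[[.3592,.3084,.011],read_state()['ee_pos']]); print(p)
cv2.imwrite('pics/w2b.png',cv2.resize(im,None,fx=1.5,fy=1.5))
E
```

```text
t 2.25 pos [0.3603 0.3044 0.1612] xax [ 0.649  0.761 -0.002] yaw(toolx) 49.56 zax [-0.002 -0.002 -1.   ] F [ 0.2 -0.   0.2] w 0.0522
now-axes dx dy dz [ 0.0026 -0.0034  0.1552] spin 14.86
after-spin dx dy 0.0013 -0.0039 j7 -1.52
[[252.08846274 179.99005506]
 [254.83583406 241.52166777]]
```

View pics/w2b.png

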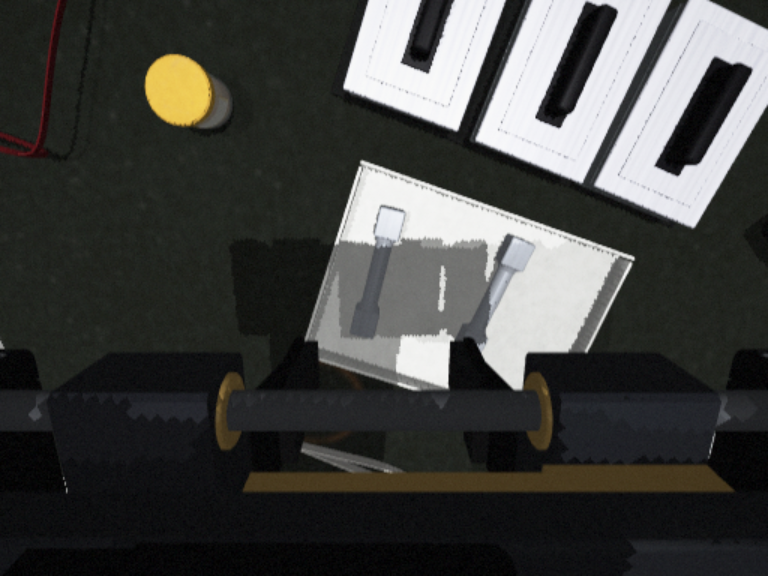

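Emit:
arm_command(increments=[{"gripper":60,"dx":0,"dy":0,"dz":0.02,"spin":7.4},{"gripper":60,"dx":0,"dy":0,"dz":0.02,"spin":7.4},{"gripper":60,"dx":0.0013,"dy":-0.0039,"dz":0.03,"spin":0},{"gripper":60,"dx":0,"dy":0,"dz":0.03,"spin":0},{"gripper":60,"dx":0,"dy":0,"dz":0.03,"spin":0},{"gripper":60,"dx":0,"dy":0,"dz":0.015,"spin":0},{"gripper":60,"dx":0,"dy":0,"dz":0.009,"spin":0},{"gripper":60,"dx":0,"dy":0,"dz":0.0,"spin":0}])

```text
time: 3.3
ee_pos: [0.3609, 0.3075, 0.0083]
eef_rot: [0.953, 0.302, 0.0, 0.001]
ft_force: [6.7, -6.0, -5.4]
width: 0.052
```

```bash
python3 - <<'E'
from h import *
go(.3592,.3084,.006,34.7)
E
```

```text
t 3.30 pos [0.3609 0.3075 0.0083] xax [ 0.818  0.575 -0.   ] yaw(toolx) 35.13 zax [ 0.001 -0.002 -1.   ] F [ 6.7 -6.  -5.4] w 0.0520
now-axes dx dy dz [-0.0009 -0.0018  0.0023] spin 0.43
after-spin dx dy -0.0009 -0.0017 j7 -1.86
```

Emit:
arm_command(increments=[{"gripper":30,"dx":0,"dy":0,"dz":0,"spin":0},{"gripper":10,"dx":0,"dy":0,"dz":0.0,"spin":0},{"gripper":0,"dx":0,"dy":0,"dz":0.001,"spin":0},{"gripper":0,"dx":0,"dy":0,"dz":0,"spin":0},{"gripper":0,"dx":0,"dy":0,"dz":0,"spin":0},{"gripper":0,"dx":0,"dy":0,"dz":0,"spin":0},{"gripper":0,"dx":0,"dy":0,"dz":-0.02,"spin":0},{"gripper":0,"dx":0,"dy":0,"dz":-0.03,"spin":0}], grip_force=25)

```text
time: 4.3
ee_pos: [0.3581, 0.3094, 0.0574]
eef_rot: [0.953, 0.302, -0.001, 0.0]
ft_force: [0.1, 0.0, -1.4]
width: 0.0112
```

```bash
python3 - <<'E'
from h import *
st(); im,i=look('wrist'); crop(im,150,100,350,250,'w3')
E
```

```text
t 4.30 pos [0.3581 0.3094 0.0574] xax [ 0.817  0.577 -0.002] yaw(toolx) 35.21 zax [-0.002 -0.001 -1.   ] F [ 0.1  0.  -1.4] w 0.0112
```

View pics/w3.png

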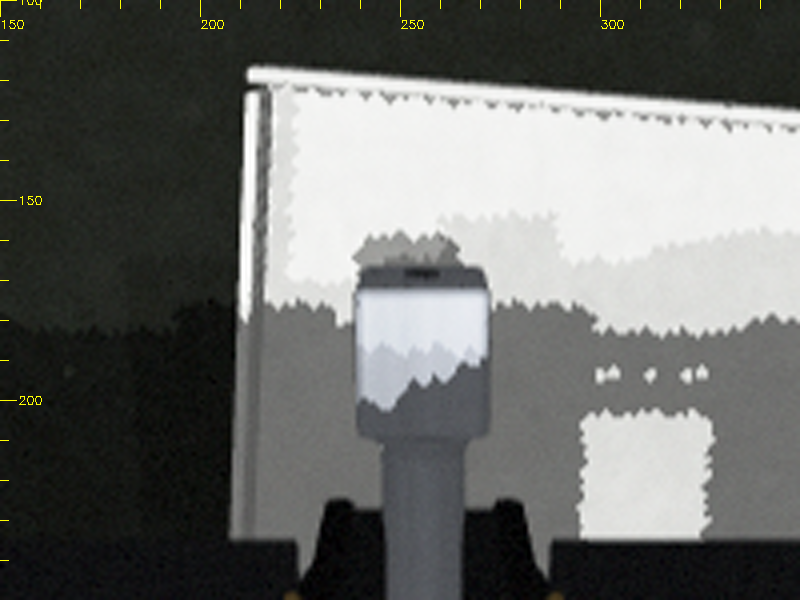

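```bash
python3 - <<'E'
from meas1 import *
from scipy.spatial.transform import Rotation as Ro
i=cams.camera_info('wrist'); s=read_state(); M=Ro.from_quat(s['eef_rot']).as_matrix()
for o in (-.004,-.002,0,.002,.004): print(o,proj(i,[s['ee_pos']+M@np.array([.048+o,y,-.0127]) for y in(-.009,.009)]).round(1).tolist(), proj(i,[s['ee_pos']+M@np.array([.027+o,y,-.0127]) for y in(-.009,.009)]).round(1).tolist())
p=[0.63224695,0.05747781,0.04963355]
for y in(-.076,-.038,0,.038,.076): print(y,rack(p,[0,y,0]))
q=rack(p,[0,-.076,0])[0]; go(q[0],q[1],.16,2.84)
E
```

```text
-0.004 [[237.0, 174.3], [271.9, 174.3]] [[237.7, 212.7], [271.3, 212.7]]
-0.002 [[237.0, 170.5], [272.0, 170.5]] [[237.7, 209.2], [271.4, 209.1]]
0 [[236.9, 166.6], [272.0, 166.6]] [[237.6, 205.6], [271.4, 205.6]]
0.002 [[236.8, 162.8], [272.1, 162.8]] [[237.5, 202.0], [271.5, 202.0]]
0.004 [[236.7, 158.9], [272.1, 158.9]] [[237.5, 198.4], [271.5, 198.4]]
-0.076 [[ 0.63601755 -0.0184286   0.078     ]]
-0.038 [[0.63413225 0.01952461 0.078     ]]
0 [[0.63224695 0.05747781 0.078     ]]
0.038 [[0.63036165 0.09543101 0.078     ]]
0.076 [[0.62847635 0.13338422 0.078     ]]
t 4.35 pos [0.3599 0.3112 0.0615] xax [0.817 0.577 0.004] yaw(toolx) 35.21 zax [ 0.003  0.002 -1.   ] F [2.3 1.9 2.2] w 0.0116
now-axes dx dy dz [ 0.0358  0.4284 -0.0986] spin 32.37
after-spin dx dy 0.2594 0.3429 j7 -1.83
```

Emit:
arm_command(increments=[{"gripper":0,"dx":0,"dy":0.01,"dz":-0.04,"spin":0},{"gripper":0,"dx":0.006,"dy":0.05,"dz":-0.03,"spin":0},{"gripper":0,"dx":0.006,"dy":0.05,"dz":-0.02,"spin":0},{"gripper":0,"dx":0.006,"dy":0.05,"dz":-0.01,"spin":0},{"gripper":0,"dx":0.006,"dy":0.05,"dz":0,"spin":0},{"gripper":0,"dx":0.006,"dy":0.05,"dz":0,"spin":0},{"gripper":0,"dx":0.006,"dy":0.05,"dz":0,"spin":8},{"gripper":0,"dx":0,"dy":0.05,"dz":0,"spin":8}])

```text
time: 5.35
ee_pos: [0.5908, 0.032, 0.1571]
eef_rot: [0.986, 0.165, -0.0, -0.0]
ft_force: [-0.0, 0.2, -1.8]
width: 0.011
```

```bash
python3 - <<'E'
from h import *
go(.6385,-.0184,.12,2.84)
E
```

```text
t 5.35 pos [0.5908 0.032  0.1571] xax [ 0.946  0.325 -0.   ] yaw(toolx) 18.99 zax [-0.  0. -1.] F [-0.   0.2 -1.8] w 0.0110
now-axes dx dy dz [0.0287 0.0632 0.0371] spin 16.15
after-spin dx dy 0.0452 0.0527 j7 -1.38
```

Emit:
arm_command(increments=[{"gripper":0,"dx":0.01,"dy":0.02,"dz":0,"spin":0},{"gripper":0,"dx":0.01,"dy":0.02,"dz":0,"spin":0},{"gripper":0,"dx":0.0087,"dy":0.0232,"dz":0,"spin":0},{"gripper":0,"dx":0,"dy":0,"dz":0,"spin":8.1},{"gripper":0,"dx":0,"dy":0,"dz":0.01,"spin":8.1},{"gripper":0,"dx":0,"dy":0,"dz":0.015,"spin":0},{"gripper":0,"dx":0,"dy":0,"dz":0.012,"spin":0},{"gripper":0,"dx":0,"dy":0,"dz":0,"spin":0}])

```text
time: 6.35
ee_pos: [0.6368, -0.0173, 0.119]
eef_rot: [1.0, 0.027, -0.001, -0.0]
ft_force: [0.5, -0.2, -0.7]
width: 0.011
```

```bash
python3 - <<'E'
from h import *
go(.6385,-.0184,.0745,2.84)
im,i=look('wrist','w4'); crop(im,150,50,350,200,'w4a'); a,_=look('scene'); crop(a,260,150,380,240,'s4'); a,_=look('side'); crop(a,130,130,250,220,'d4')
E
```

```text
t 6.35 pos [ 0.6368 -0.0173  0.119 ] xax [ 0.999  0.054 -0.002] yaw(toolx) 3.11 zax [-0.002 -0.    -1.   ] F [ 0.5 -0.2 -0.7] w 0.0110
now-axes dx dy dz [0.0017 0.0012 0.0445] spin 0.27
after-spin dx dy 0.0016 0.0012 j7 -1.55
```

View pics/w4a.png

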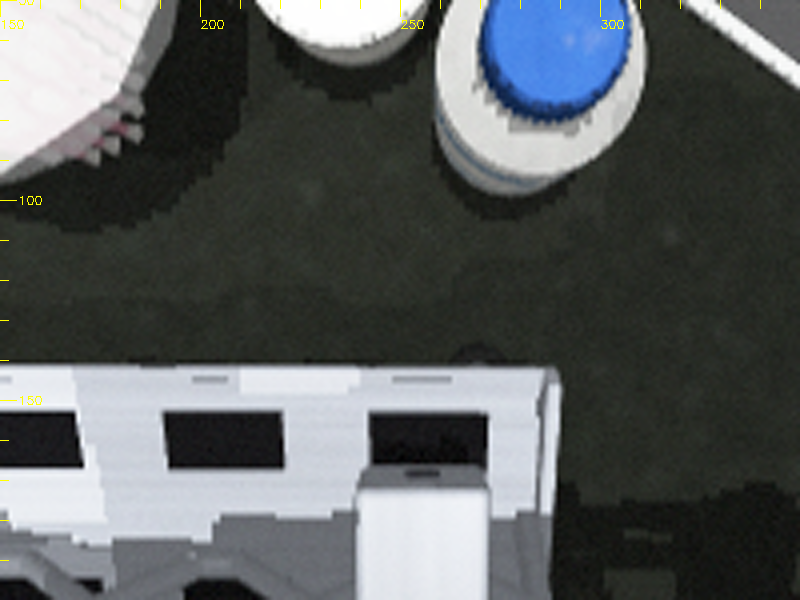

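View pics/s4.png

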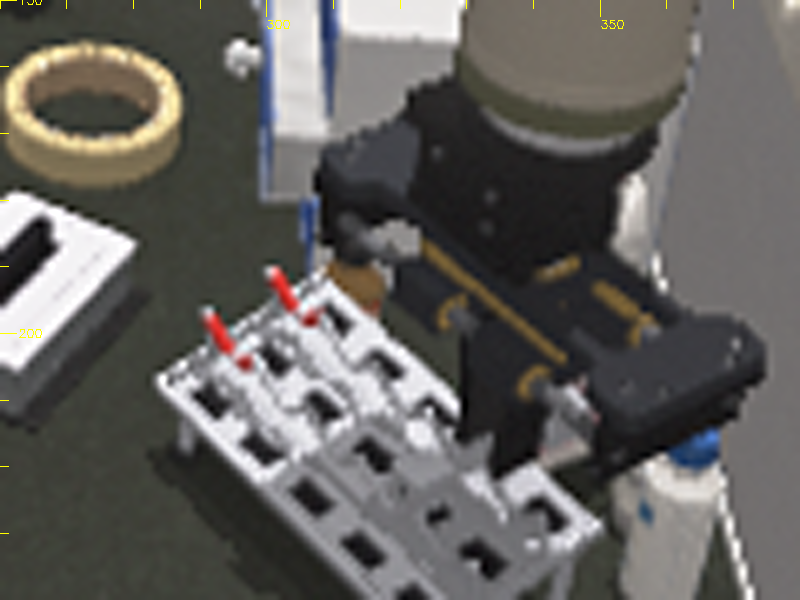

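View pics/d4.png

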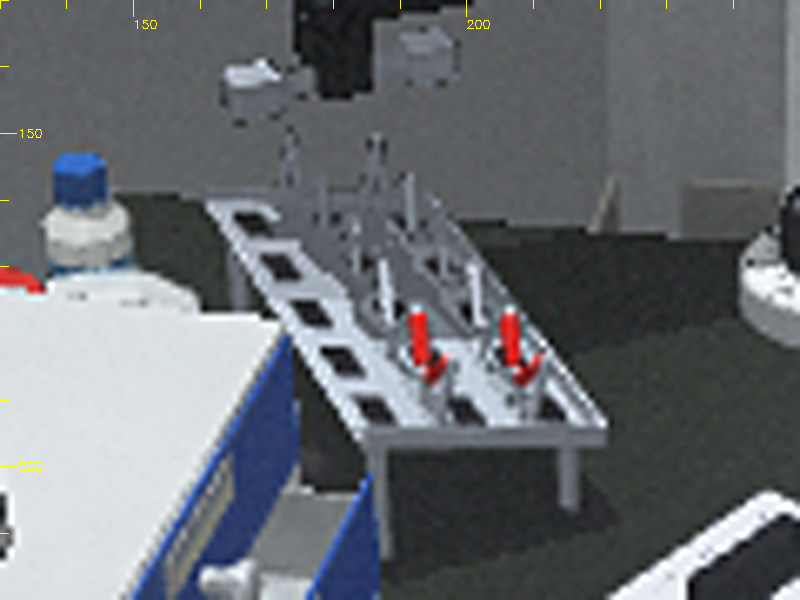

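```bash
python3 - <<'E'
from meas1 import *
p=[0.63224695,0.05747781,0.04963355]; im,i=ld('w4')
print(proj(i,rack(p,[[.035,-.076,-.025],[.035,-.038,-.025],[.035,0,-.025],[.0485,-.098,-.025],[.019,-.057,.0075],[.019,-.019,.0075]])).round(1))
crop(im,60,130,330,230,'w4b')
E
```

```text
[[256.5 161.1]
 [205.5 160.9]
 [154.5 160.7]
 [287.2 144.1]
 [228.5 202.7]
 [172.5 202.5]]
```

View pics/w4b.png

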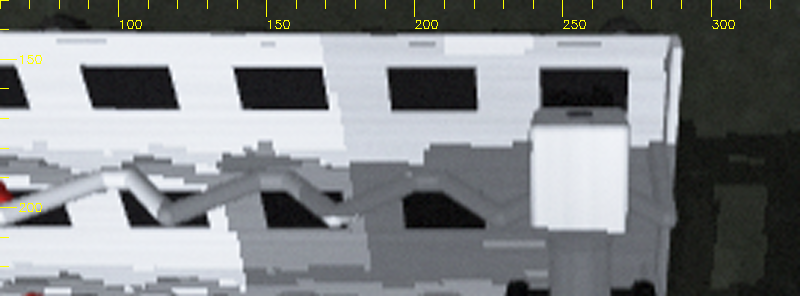

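Emit:
arm_command(increments=[{"gripper":0,"dx":0.0016,"dy":0.0012,"dz":0.01,"spin":0},{"gripper":0,"dx":0,"dy":0,"dz":0.01,"spin":0},{"gripper":0,"dx":0,"dy":0,"dz":0.008,"spin":0},{"gripper":0,"dx":0,"dy":0,"dz":0.006,"spin":0},{"gripper":0,"dx":0,"dy":0,"dz":0.004,"spin":0},{"gripper":0,"dx":0,"dy":0,"dz":0.003,"spin":0},{"gripper":0,"dx":0,"dy":0,"dz":0.002,"spin":0},{"gripper":0,"dx":0,"dy":0,"dz":0,"spin":0}], grip_force=14)

```text
time: 7.5
ee_pos: [0.6396, -0.0181, 0.0781]
eef_rot: [1.0, 0.026, 0.0, -0.0]
ft_force: [-1.4, 1.0, 3.3]
width: 0.0113
```

```bash
python3 - <<'E'
from h import *
go(.6385,-.0184,.0745,2.84)
im,i=look('wrist','w5'); crop(im,150,100,350,250,'w5a');  a,_=look('side'); crop(a,130,130,250,220,'d5')
E
```

```text
t 7.50 pos [ 0.6396 -0.0181  0.0781] xax [0.999 0.053 0.001] yaw(toolx) 3.02 zax [ 0.001  0.    -1.   ] F [-1.4  1.   3.3] w 0.0113
now-axes dx dy dz [-0.0011  0.0002  0.0036] spin 0.18
after-spin dx dy -0.0011 0.0002 j7 -1.55
```

View pics/w5a.png

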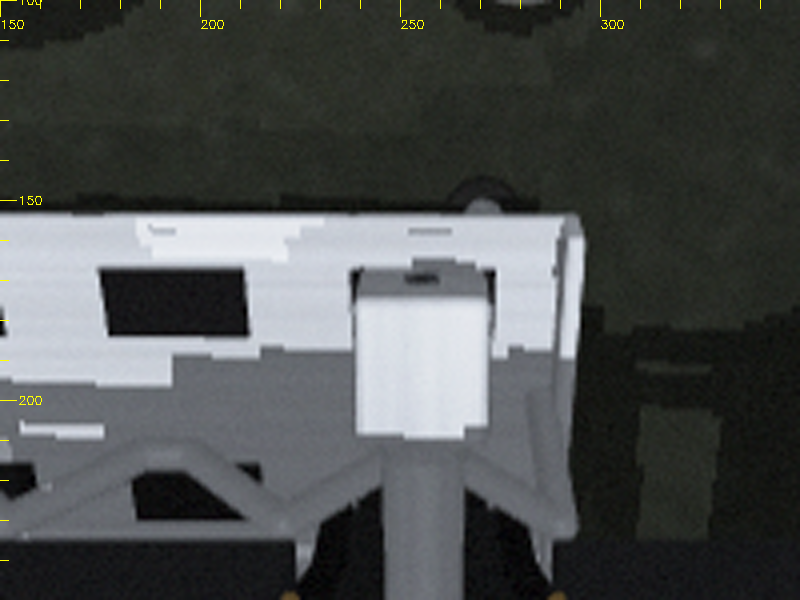

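View pics/d5.png

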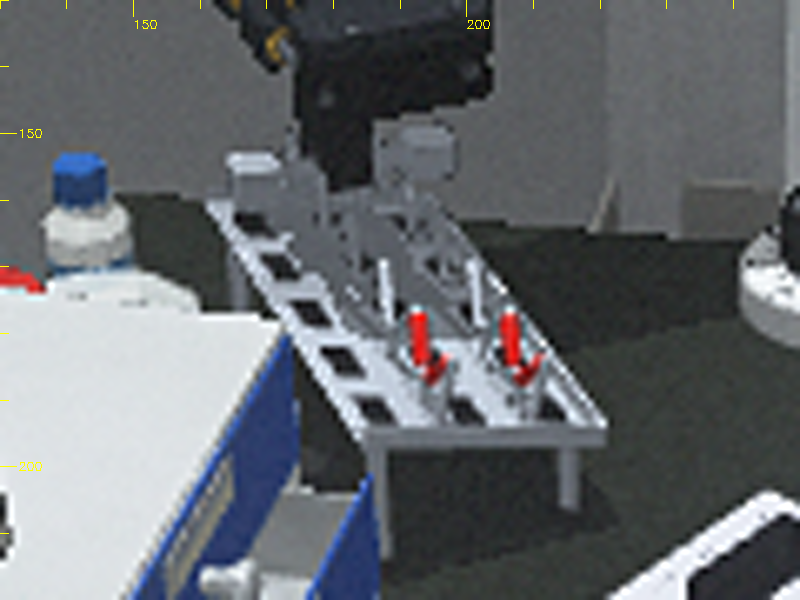

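Emit:
arm_command(increments=[{"gripper":0,"dx":0,"dy":0,"dz":0.001,"spin":0},{"gripper":0,"dx":0,"dy":0,"dz":0.001,"spin":0},{"gripper":0,"dx":0,"dy":0,"dz":0.001,"spin":0},{"gripper":0,"dx":0,"dy":0,"dz":0.001,"spin":0},{"gripper":0,"dx":0,"dy":0,"dz":0,"spin":0},{"gripper":0,"dx":0,"dy":0,"dz":0,"spin":0},{"gripper":0,"dx":0,"dy":0,"dz":0,"spin":0},{"gripper":0,"dx":0,"dy":0,"dz":0,"spin":0}], grip_force=6)

```text
time: 8.6
ee_pos: [0.6396, -0.0179, 0.0741]
eef_rot: [1.0, 0.026, 0.0, -0.0]
ft_force: [-1.6, 3.9, 5.7]
width: 0.0113
```

```bash
python3 - <<'E'
from h import *
go(.6385,-.0184,.0745,2.84)
im,i=look('wrist','w6'); crop(im,150,100,350,250,'w6a');  a,_=look('side'); crop(a,130,130,250,220,'d6')
E
```

```text
t 8.60 pos [ 0.6396 -0.0179  0.0741] xax [0.999 0.053 0.001] yaw(toolx) 3.02 zax [ 0.001  0.001 -1.   ] F [-1.6  3.9  5.7] w 0.0113
now-axes dx dy dz [-0.0011  0.0004 -0.0004] spin 0.18
after-spin dx dy -0.0011 0.0004 j7 -1.55
```

View pics/d6.png

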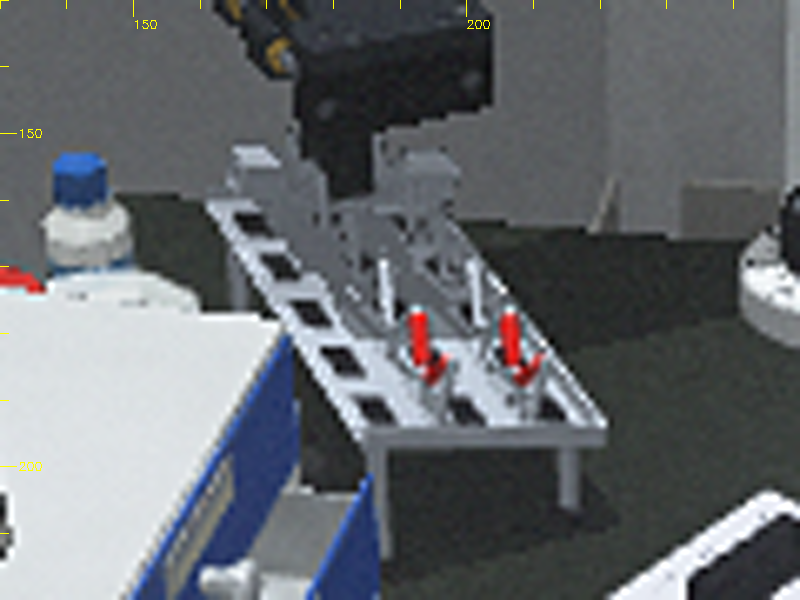

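View pics/w6a.png

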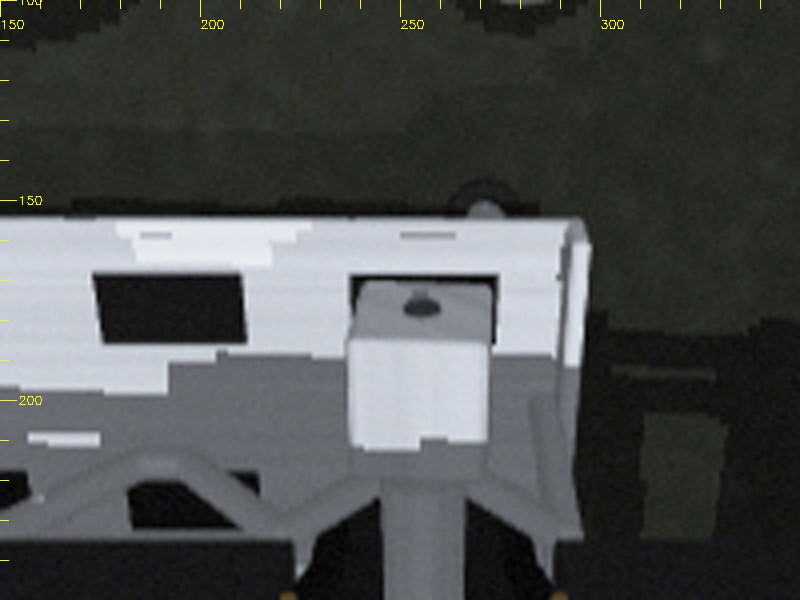

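Emit:
arm_command(increments=[{"gripper":15,"dx":0,"dy":0,"dz":0,"spin":0},{"gripper":20,"dx":0,"dy":0,"dz":0,"spin":0},{"gripper":30,"dx":0,"dy":0,"dz":0,"spin":0},{"gripper":30,"dx":0,"dy":0,"dz":0,"spin":0},{"gripper":30,"dx":0,"dy":0,"dz":-0.01,"spin":0},{"gripper":30,"dx":0,"dy":0,"dz":-0.02,"spin":0},{"gripper":40,"dx":0,"dy":0,"dz":-0.03,"spin":0},{"gripper":40,"dx":0,"dy":-0.05,"dz":-0.03,"spin":0}])

```text
time: 9.7
ee_pos: [0.6377, 0.0267, 0.1665]
eef_rot: [1.0, 0.022, 0.001, 0.001]
ft_force: [1.7, 0.5, -0.3]
width: 0.033
```

```bash
python3 - <<'E'
from h import *
go(.4113,.2388,.12,28.1)
im,i=look('wrist','w7'); crop(im,150,70,390,250,'w7a');  a,_=look('side'); crop(a,130,130,250,220,'d7');a,_=look('scene','s7'); crop(a,150,150,270,240,'s7a')
E
```

```text
t 9.70 pos [0.6377 0.0267 0.1665] xax [0.999 0.044 0.003] yaw(toolx) 2.55 zax [ 0.003 -0.003 -1.   ] F [ 1.7  0.5 -0.3] w 0.0330
now-axes dx dy dz [-0.2169 -0.2221  0.0454] spin -25.55
after-spin dx dy -0.0998 -0.2938 j7 -1.63
```

View pics/w7a.png

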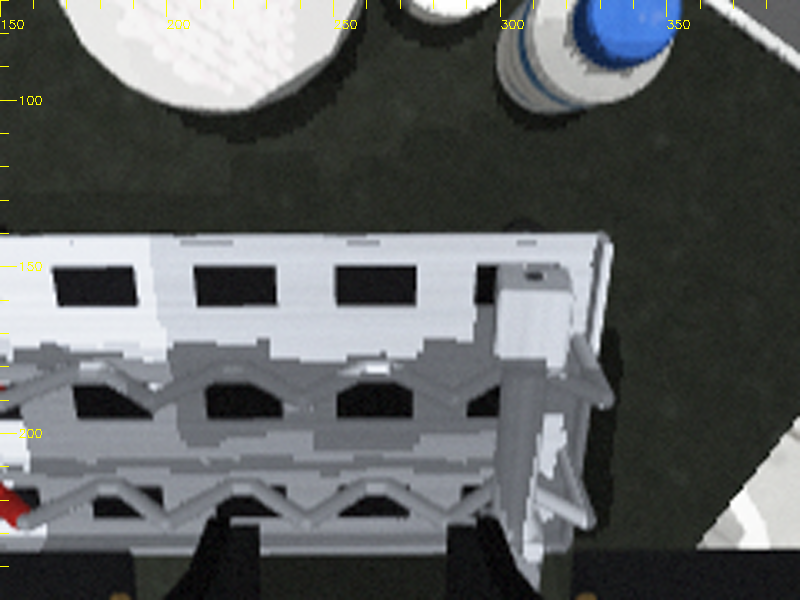

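View pics/d7.png

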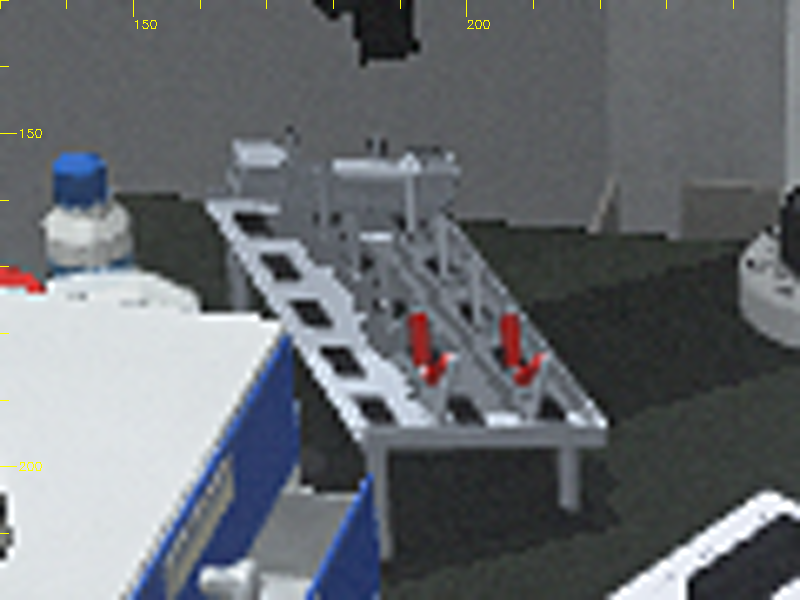

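View pics/s7a.png

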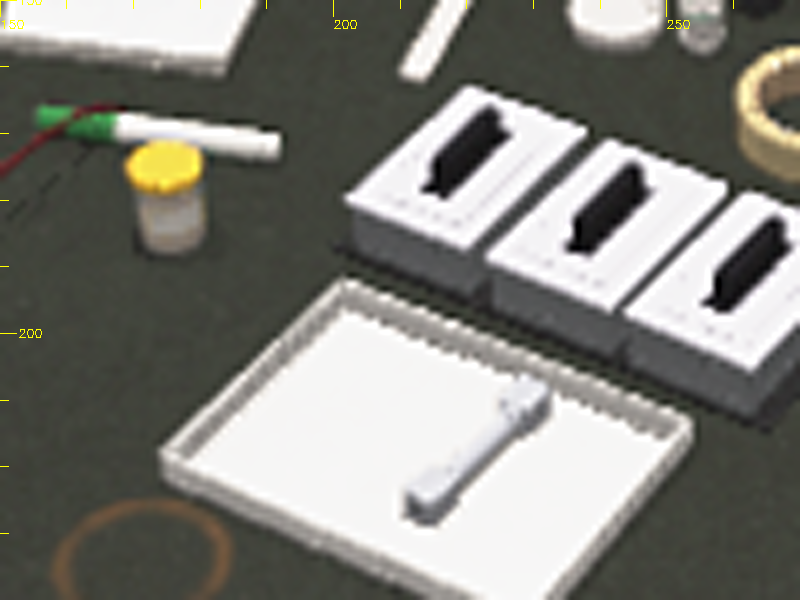

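Emit:
arm_command(increments=[{"gripper":50,"dx":-0.036,"dy":-0.037,"dz":0,"spin":0},{"gripper":50,"dx":-0.036,"dy":-0.037,"dz":0,"spin":0},{"gripper":50,"dx":-0.036,"dy":-0.037,"dz":0,"spin":0},{"gripper":50,"dx":-0.036,"dy":-0.037,"dz":0,"spin":0},{"gripper":50,"dx":-0.036,"dy":-0.037,"dz":0,"spin":0},{"gripper":50,"dx":-0.036,"dy":-0.037,"dz":0,"spin":0},{"gripper":50,"dx":0,"dy":0,"dz":0.01,"spin":-10},{"gripper":50,"dx":0,"dy":0,"dz":0.01,"spin":-10}])

```text
time: 10.85
ee_pos: [0.4098, 0.2418, 0.1443]
eef_rot: [0.979, 0.202, 0.001, -0.0]
ft_force: [-0.1, 0.1, -0.1]
width: 0.0436
```

```bash
python3 - <<'E'
from meas1 import *
p=[0.63224695,0.05747781,0.04963355]; _,i7=ld('w7')
for o in(-.004,-.002,0,.002,.004): print(o,proj(i7,rack(p,[[.048+o,-.076,.009],[.027+o,-.076,.009],[.019,-.076+.009,-.0]])).round(1).tolist())
go(.4113,.2388,.006,28.1)
im,i=look('wrist','w8'); crop(im,150,100,350,250,'w8a'); print(proj(i,[[.4113,.2388,.011]]))
E
```

```text
-0.004 [[311.4, 162.6], [309.0, 185.8], [296.5, 184.8]]
-0.002 [[311.6, 160.3], [309.2, 183.7], [296.5, 184.8]]
0 [[311.9, 157.9], [309.5, 181.5], [296.5, 184.8]]
0.002 [[312.1, 155.5], [309.7, 179.4], [296.5, 184.8]]
0.004 [[312.4, 153.2], [309.9, 177.2], [296.5, 184.8]]
t 10.85 pos [0.4098 0.2418 0.1443] xax [0.918 0.396 0.002] yaw(toolx) 23.35 zax [ 0.002  0.    -1.   ] F [-0.1  0.1 -0.1] w 0.0436
now-axes dx dy dz [-1.000e-04  3.300e-03  1.383e-01] spin -4.75
after-spin dx dy -0.0001 0.0034 j7 -1.81
[[258.32696654 186.42499915]]
```

View pics/w8a.png

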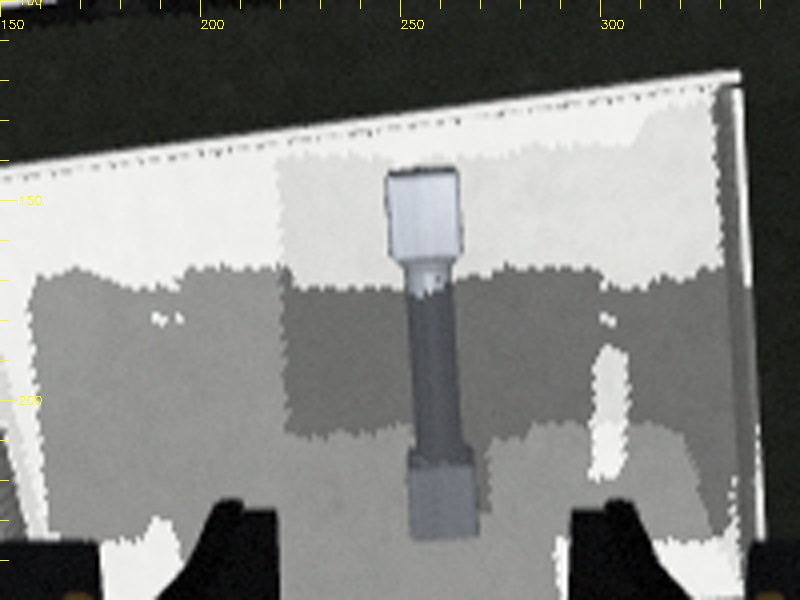

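Emit:
arm_command(increments=[{"gripper":50,"dx":0,"dy":0,"dz":0.02,"spin":-4.7},{"gripper":50,"dx":-0.0015,"dy":0.0034,"dz":0.03,"spin":0},{"gripper":50,"dx":0,"dy":0,"dz":0.03,"spin":0},{"gripper":50,"dx":0,"dy":0,"dz":0.03,"spin":0},{"gripper":50,"dx":0,"dy":0,"dz":0.02,"spin":0},{"gripper":50,"dx":0,"dy":0,"dz":0.0085,"spin":0},{"gripper":50,"dx":0,"dy":0,"dz":0.0,"spin":0},{"gripper":30,"dx":0,"dy":0,"dz":0.0,"spin":0}], grip_force=25)

```text
time: 11.9
ee_pos: [0.4104, 0.2385, 0.006]
eef_rot: [0.971, 0.239, 0.001, -0.0]
ft_force: [0.2, -1.4, -0.2]
width: 0.039
```

```bash
python3 - <<'E'
from h import *
go(.4113,.2388,.006,28.1)
E
```

```text
t 11.90 pos [0.4104 0.2385 0.006 ] xax [0.886 0.464 0.002] yaw(toolx) 27.65 zax [ 0.001  0.001 -1.   ] F [ 0.2 -1.4 -0.2] w 0.0390
now-axes dx dy dz [0.0009 0.0001 0.    ] spin -0.45
after-spin dx dy 0.0009 0.0001 j7 -1.77
```

Good; close and lift.

Emit:
arm_command(increments=[{"gripper":10,"dx":0,"dy":0,"dz":0,"spin":0},{"gripper":0,"dx":0,"dy":0,"dz":0,"spin":0},{"gripper":0,"dx":0,"dy":0,"dz":0,"spin":0},{"gripper":0,"dx":0,"dy":0,"dz":0,"spin":0},{"gripper":0,"dx":0,"dy":0,"dz":-0.01,"spin":0},{"gripper":0,"dx":0,"dy":0,"dz":-0.03,"spin":0},{"gripper":0,"dx":0,"dy":0,"dz":-0.05,"spin":0},{"gripper":0,"dx":0,"dy":0,"dz":-0.05,"spin":0}])

```text
time: 12.9
ee_pos: [0.4092, 0.238, 0.1469]
eef_rot: [0.971, 0.239, -0.0, 0.0]
ft_force: [1.0, 0.4, -1.7]
width: 0.0114
```

```bash
python3 - <<'E'
from h import *
go(.6345,.0575,.12,2.84)
im,i=look('wrist','w9'); crop(im,200,120,320,240,'w9a')
from scipy.spatial.transform import Rotation as Ro
s=read_state(); M=Ro.from_quat(s['eef_rot']).as_matrix()
for o in (-.004,-.002,0,.002,.004): print(o,proj(i,[s['ee_pos']+M@np.array([.048+o,y,-.014]) for y in(-.009,.009)]).round(1).tolist(), proj(i,[s['ee_pos']+M@np.array([.027+o,y,-.014]) for y in(-.009,.009)]).round(1).tolist())
E
```

```text
t 12.90 pos [0.4092 0.238  0.1469] xax [ 0.885  0.465 -0.   ] yaw(toolx) 27.71 zax [-0. -0. -1.] F [ 1.   0.4 -1.7] w 0.0114
now-axes dx dy dz [0.1155 0.2645 0.0269] spin 24.87
after-spin dx dy 0.2161 0.1914 j7 -1.72
-0.004 [[235.0, 171.8], [272.0, 171.7]] [[235.8, 212.4], [271.4, 212.4]]
-0.002 [[234.9, 167.7], [272.1, 167.7]] [[235.7, 208.7], [271.4, 208.7]]
0 [[234.8, 163.6], [272.1, 163.6]] [[235.7, 204.9], [271.5, 204.9]]
0.002 [[234.7, 159.5], [272.2, 159.5]] [[235.6, 201.1], [271.6, 201.1]]
0.004 [[234.6, 155.4], [272.3, 155.3]] [[235.5, 197.3], [271.6, 197.3]]
```

View pics/w9a.png

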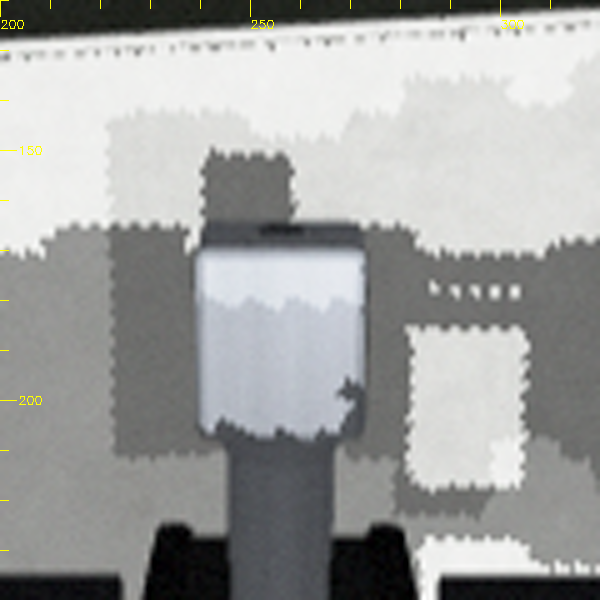

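Emit:
arm_command(increments=[{"gripper":0,"dx":0.02,"dy":0.044,"dz":-0.01,"spin":0},{"gripper":0,"dx":0.02,"dy":0.044,"dz":0,"spin":0},{"gripper":0,"dx":0.02,"dy":0.044,"dz":0,"spin":0},{"gripper":0,"dx":0.02,"dy":0.044,"dz":0,"spin":0},{"gripper":0,"dx":0.02,"dy":0.044,"dz":0,"spin":0},{"gripper":0,"dx":0.0155,"dy":0.0445,"dz":0,"spin":5},{"gripper":0,"dx":0,"dy":0,"dz":0,"spin":10},{"gripper":0,"dx":0,"dy":0,"dz":0.01,"spin":10}])

```text
time: 13.95
ee_pos: [0.6355, 0.0571, 0.1455]
eef_rot: [1.0, 0.02, 0.0, -0.0]
ft_force: [-0.2, 0.5, -1.2]
width: 0.0113
```

```bash
python3 - <<'E'
from h import *
go(.6345,.0575,.09,2.84)
E
```

```text
t 13.95 pos [0.6355 0.0571 0.1455] xax [0.999 0.04  0.001] yaw(toolx) 2.31 zax [ 0.001  0.    -1.   ] F [-0.2  0.5 -1.2] w 0.0113
now-axes dx dy dz [-0.001  -0.0004  0.0555] spin -0.53
after-spin dx dy -0.0009 -0.0005 j7 -1.67
```

Emit:
arm_command(increments=[{"gripper":0,"dx":-0.001,"dy":-0.0004,"dz":0.02,"spin":-0.5},{"gripper":0,"dx":0,"dy":0,"dz":0.02,"spin":0},{"gripper":0,"dx":0,"dy":0,"dz":0.012,"spin":0},{"gripper":0,"dx":0,"dy":0,"dz":0.006,"spin":0},{"gripper":0,"dx":0,"dy":0,"dz":0.004,"spin":0},{"gripper":0,"dx":0,"dy":0,"dz":0.003,"spin":0},{"gripper":0,"dx":0,"dy":0,"dz":0.002,"spin":0},{"gripper":0,"dx":0,"dy":0,"dz":0,"spin":0}], grip_force=14)

```text
time: 14.95
ee_pos: [0.6339, 0.058, 0.0782]
eef_rot: [1.0, 0.028, 0.0, -0.0]
ft_force: [-0.3, 0.6, -1.2]
width: 0.0117
```

Emit:
arm_command(increments=[{"gripper":0,"dx":0,"dy":0,"dz":0.001,"spin":0},{"gripper":0,"dx":0,"dy":0,"dz":0.001,"spin":0},{"gripper":0,"dx":0,"dy":0,"dz":0.001,"spin":0},{"gripper":0,"dx":0,"dy":0,"dz":0.001,"spin":0},{"gripper":0,"dx":0,"dy":0,"dz":0,"spin":0},{"gripper":0,"dx":0,"dy":0,"dz":0,"spin":0},{"gripper":0,"dx":0,"dy":0,"dz":0,"spin":0},{"gripper":0,"dx":0,"dy":0,"dz":0,"spin":0}], grip_force=6)

```text
time: 15.95
ee_pos: [0.6339, 0.058, 0.0741]
eef_rot: [1.0, 0.028, 0.0, 0.0]
ft_force: [-0.8, -0.7, 0.9]
width: 0.0115
```

```bash
python3 - <<'E'
from h import *
go(.6345,.0575,.0745,2.84)
im,i=look('wrist'); crop(im,150,100,350,250,'w10')
E
```

```text
t 15.95 pos [0.6339 0.058  0.0741] xax [0.998 0.056 0.   ] yaw(toolx) 3.20 zax [ 0. -0. -1.] F [-0.8 -0.7  0.9] w 0.0115
now-axes dx dy dz [ 0.0006  0.0005 -0.0004] spin 0.36
after-spin dx dy 0.0006 0.0005 j7 -1.65
```

View pics/w10.png

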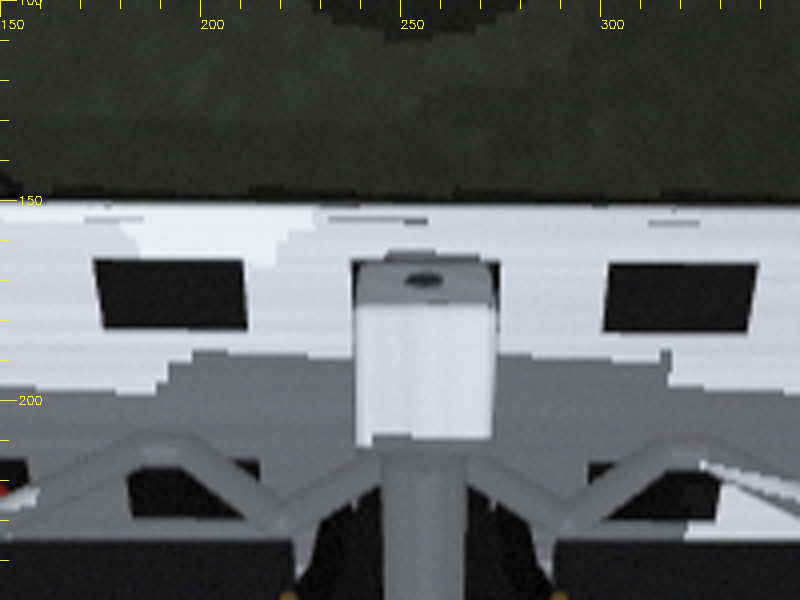

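Emit:
arm_command(increments=[{"gripper":0,"dx":0,"dy":0,"dz":0.001,"spin":0},{"gripper":0,"dx":0,"dy":0,"dz":0.001,"spin":0},{"gripper":0,"dx":0,"dy":0,"dz":0.001,"spin":0},{"gripper":0,"dx":0,"dy":0,"dz":0.001,"spin":0},{"gripper":0,"dx":0,"dy":0,"dz":0,"spin":0},{"gripper":0,"dx":0,"dy":0,"dz":0,"spin":0},{"gripper":0,"dx":0,"dy":0,"dz":0,"spin":0},{"gripper":0,"dx":0,"dy":0,"dz":0,"spin":0}], grip_force=6)

```text
time: 17.0
ee_pos: [0.6344, 0.0581, 0.0709]
eef_rot: [1.0, 0.028, 0.001, -0.0]
ft_force: [-2.0, -1.6, 7.4]
width: 0.0114
```

```bash
python3 - <<'E'
from h import *
st()
im,i=look('wrist'); crop(im,150,100,350,250,'w11')
E
```

```text
t 17.00 pos [0.6344 0.0581 0.0709] xax [0.998 0.056 0.001] yaw(toolx) 3.20 zax [ 0.001  0.    -1.   ] F [-2.  -1.6  7.4] w 0.0114
```

View pics/w11.png

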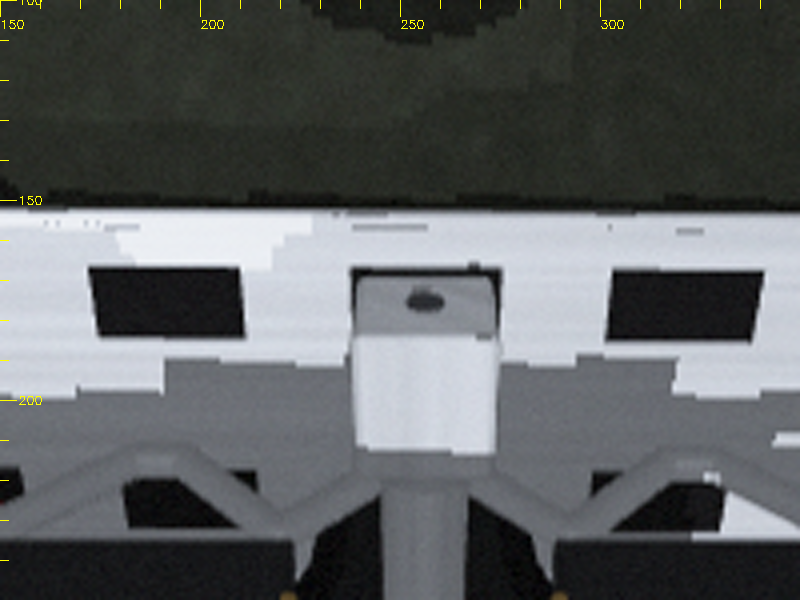

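Tilted like the first. Release and lift, then head toward tin C's lid.

Emit:
arm_command(increments=[{"gripper":15,"dx":0,"dy":0,"dz":0,"spin":0},{"gripper":20,"dx":0,"dy":0,"dz":0,"spin":0},{"gripper":30,"dx":0,"dy":0,"dz":0,"spin":0},{"gripper":30,"dx":0,"dy":0,"dz":0,"spin":0},{"gripper":30,"dx":0,"dy":0,"dz":-0.01,"spin":0},{"gripper":30,"dx":0,"dy":0,"dz":-0.02,"spin":0},{"gripper":40,"dx":0,"dy":0,"dz":-0.03,"spin":0},{"gripper":40,"dx":-0.03,"dy":-0.05,"dz":-0.03,"spin":0}])

```text
time: 18.05
ee_pos: [0.6043, 0.1002, 0.1613]
eef_rot: [1.0, 0.024, 0.001, 0.001]
ft_force: [0.3, 0.4, 0.1]
width: 0.0333
```

```bash
python3 - <<'E'
from meas1 import *
p=[0.63224695,0.05747781,0.04963355]
go(.57,.261,.13,29)
im,i=look('wrist','w12'); crop(im,180,70,460,250,'w12a')
for o in(-.004,-.002,0,.002,.004): print(o,proj(i,rack(p,[[.048+o,0,.009],[.027+o,0,.009],[-.027+o,0,.009]])).round(1).tolist())
a,_=look('side'); crop(a,130,130,250,220,'d12')
E
```

```text
t 18.05 pos [0.6043 0.1002 0.1613] xax [0.999 0.049 0.003] yaw(toolx) 2.79 zax [ 0.003 -0.002 -1.   ] F [0.3 0.4 0.1] w 0.0333
now-axes dx dy dz [-0.0266 -0.1624  0.0309] spin -26.21
after-spin dx dy 0.0479 -0.1573 j7 -1.75
-0.004 [[313.7, 124.5], [311.0, 150.9], [305.1, 208.5]]
-0.002 [[314.0, 121.8], [311.2, 148.4], [305.3, 206.6]]
0 [[314.2, 119.2], [311.5, 146.0], [305.5, 204.6]]
0.002 [[314.5, 116.5], [311.7, 143.6], [305.7, 202.7]]
0.004 [[314.8, 113.8], [312.0, 141.1], [305.9, 200.7]]
```

View pics/w12a.png

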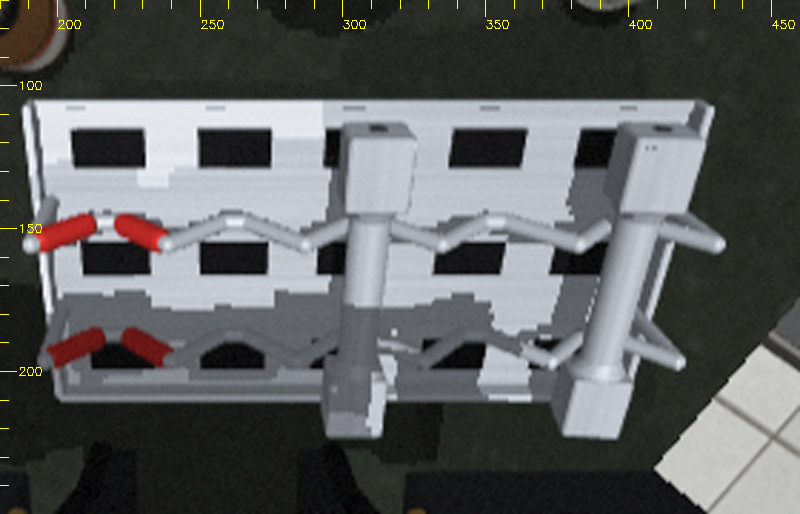

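View pics/d12.png

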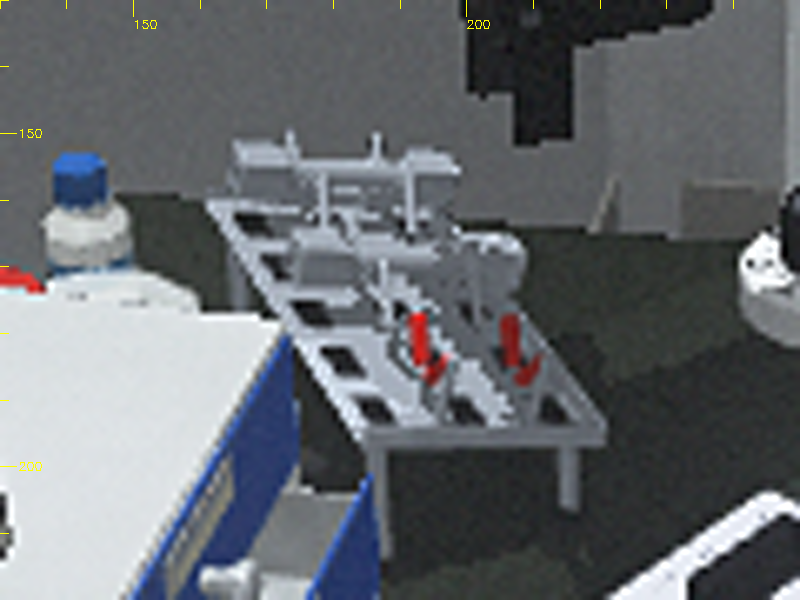

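Emit:
arm_command(increments=[{"gripper":50,"dx":-0.007,"dy":-0.041,"dz":0,"spin":0},{"gripper":50,"dx":-0.007,"dy":-0.041,"dz":0,"spin":0},{"gripper":50,"dx":-0.007,"dy":-0.041,"dz":0,"spin":0},{"gripper":50,"dx":-0.006,"dy":-0.04,"dz":0,"spin":0},{"gripper":50,"dx":0,"dy":0,"dz":0,"spin":-9},{"gripper":50,"dx":0,"dy":0,"dz":0,"spin":-9},{"gripper":50,"dx":0,"dy":0,"dz":0.01,"spin":-8},{"gripper":50,"dx":0,"dy":0,"dz":0.01,"spin":0}])

```text
time: 19.15
ee_pos: [0.567, 0.2654, 0.1398]
eef_rot: [0.968, 0.252, 0.001, -0.0]
ft_force: [-0.5, -0.3, -0.4]
width: 0.0435
```

```bash
python3 - <<'E'
from h import *
go(.5705,.261,.044,29)
im,i=look('wrist','w13'); crop(im,150,70,390,250,'w13a'); print(proj(i,[[.5705,.261,.059]]))
E
```

```text
t 19.15 pos [0.567  0.2654 0.1398] xax [0.873 0.487 0.002] yaw(toolx) 29.15 zax [ 0.002  0.001 -1.   ] F [-0.5 -0.3 -0.4] w 0.0435
now-axes dx dy dz [0.0007 0.0056 0.0958] spin 0.15
after-spin dx dy 0.0009 0.0056 j7 -1.60
[[261.42002808 200.72637187]]
```

View pics/w13a.png

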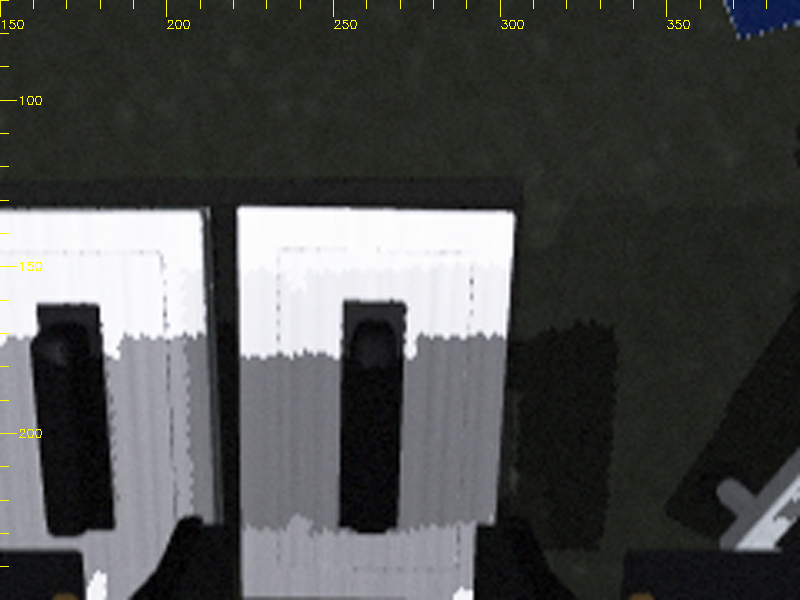

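Emit:
arm_command(increments=[{"gripper":50,"dx":0.0,"dy":0.005,"dz":0.03,"spin":0},{"gripper":50,"dx":0,"dy":0,"dz":0.03,"spin":0},{"gripper":50,"dx":0,"dy":0,"dz":0.025,"spin":0},{"gripper":50,"dx":0,"dy":0,"dz":0.01,"spin":0},{"gripper":20,"dx":0,"dy":0,"dz":0,"spin":0},{"gripper":0,"dx":0,"dy":0,"dz":0,"spin":0},{"gripper":0,"dx":0,"dy":0,"dz":0,"spin":0},{"gripper":0,"dx":0,"dy":0,"dz":0,"spin":0}], grip_force=30)

```text
time: 20.2
ee_pos: [0.5693, 0.261, 0.0443]
eef_rot: [0.968, 0.252, 0.0, -0.0]
ft_force: [-0.8, 0.1, -0.7]
width: 0.0116
```

Emit:
arm_command(increments=[{"gripper":0,"dx":0,"dy":0,"dz":0,"spin":0},{"gripper":0,"dx":0,"dy":0,"dz":-0.01,"spin":0},{"gripper":0,"dx":0,"dy":0,"dz":-0.02,"spin":0},{"gripper":0,"dx":0,"dy":0,"dz":-0.03,"spin":0},{"gripper":0,"dx":-0.03,"dy":0,"dz":-0.02,"spin":0},{"gripper":0,"dx":-0.04,"dy":0,"dz":0,"spin":0},{"gripper":0,"dx":-0.04,"dy":0,"dz":0,"spin":0},{"gripper":0,"dx":-0.02,"dy":0,"dz":0,"spin":0}])

```text
time: 21.2
ee_pos: [0.4545, 0.1967, 0.1251]
eef_rot: [0.968, 0.252, 0.001, -0.0]
ft_force: [0.3, -0.1, -0.2]
width: 0.0108
```

```bash
python3 - <<'E'
from h import *
go(.39,.249,.1,30)
im,i=look('wrist','w14'); cv2.imwrite('pics/w14b.png',cv2.resize(im,None,fx=1.5,fy=1.5)); a,_=look('scene'); crop(a,180,140,300,230,'s14')
E
```

```text
t 21.20 pos [0.4545 0.1967 0.1251] xax [0.873 0.488 0.001] yaw(toolx) 29.19 zax [ 0.001  0.    -1.   ] F [ 0.3 -0.1 -0.2] w 0.0108
now-axes dx dy dz [-0.0308 -0.0771  0.0251] spin -0.81
after-spin dx dy -0.0297 -0.0775 j7 -1.58
```

View pics/w14b.png

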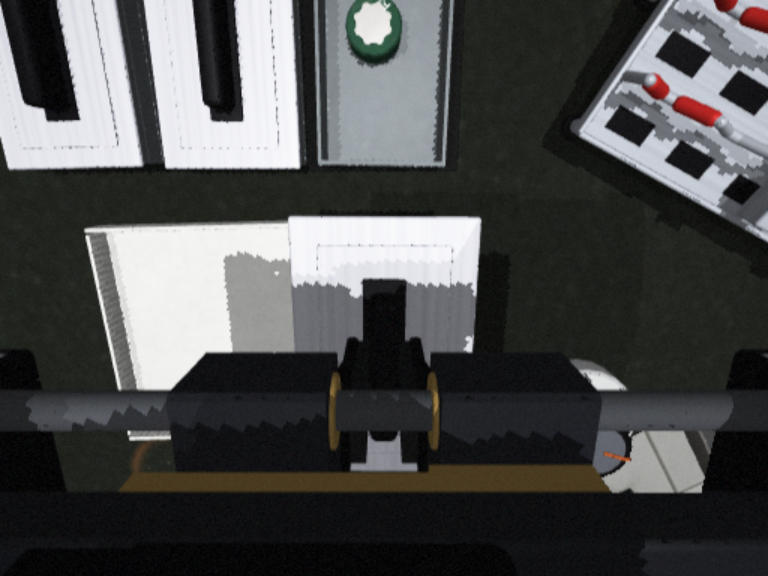

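View pics/s14.png

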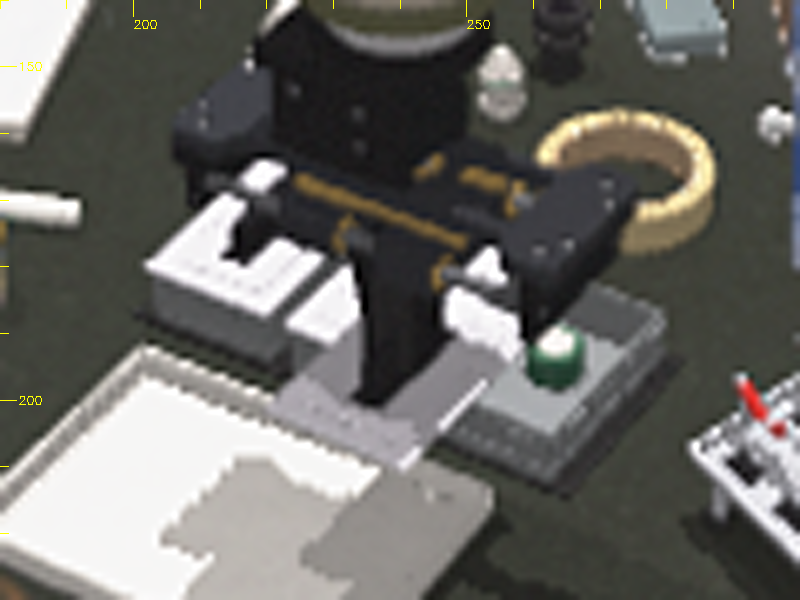

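```bash
python3 - <<'E'
from h import *
go(.5693,.261,.05,29.15)
E
```

```text
t 21.30 pos [0.4547 0.1967 0.1252] xax [0.873 0.488 0.001] yaw(toolx) 29.18 zax [ 0.001  0.    -1.   ] F [ 0.3 -0.5 -0.9] w 0.0106
now-axes dx dy dz [ 0.1313 -0.0003  0.0753] spin 0.03
after-spin dx dy 0.1313 -0.0003 j7 -1.58
```

Emit:
arm_command(increments=[{"gripper":0,"dx":0.03,"dy":0,"dz":0,"spin":0},{"gripper":0,"dx":0.04,"dy":0,"dz":0,"spin":0},{"gripper":0,"dx":0.04,"dy":0,"dz":0,"spin":0},{"gripper":0,"dx":0.0213,"dy":0,"dz":0,"spin":0},{"gripper":0,"dx":0,"dy":0,"dz":0.02,"spin":0},{"gripper":0,"dx":0,"dy":0,"dz":0.02,"spin":0},{"gripper":0,"dx":0,"dy":0,"dz":0.02,"spin":0},{"gripper":0,"dx":0,"dy":0,"dz":0.0,"spin":0}])

```text
time: 22.3
ee_pos: [0.5685, 0.2605, 0.0613]
eef_rot: [0.968, 0.252, -0.002, 0.0]
ft_force: [-0.7, -0.3, -1.0]
width: 0.011
```

```bash
python3 - <<'E'
from h import *
go(.5693,.261,.0445,29.15)
E
```

```text
t 22.30 pos [0.5685 0.2605 0.0613] xax [ 0.873  0.488 -0.004] yaw(toolx) 29.20 zax [-0.003 -0.002 -1.   ] F [-0.7 -0.3 -1. ] w 0.0110
now-axes dx dy dz [ 0.001  -0.      0.0168] spin 0.05
after-spin dx dy 0.0009 -0.0 j7 -1.60
```

Emit:
arm_command(increments=[{"gripper":0,"dx":0.001,"dy":0,"dz":0.005,"spin":0},{"gripper":0,"dx":0,"dy":0,"dz":0.005,"spin":0},{"gripper":0,"dx":0,"dy":0,"dz":0.004,"spin":0},{"gripper":0,"dx":0,"dy":0,"dz":0.003,"spin":0},{"gripper":0,"dx":0,"dy":0,"dz":0,"spin":0},{"gripper":0,"dx":0,"dy":0,"dz":0,"spin":0},{"gripper":20,"dx":0,"dy":0,"dz":0,"spin":0},{"gripper":40,"dx":0,"dy":0,"dz":0,"spin":0}])

```text
time: 23.3
ee_pos: [0.5712, 0.2621, 0.0469]
eef_rot: [0.968, 0.252, 0.0, -0.0]
ft_force: [-0.3, 0.2, -1.3]
width: 0.0212
```

```bash
python3 - <<'E'
from h import *
go(.53,.332,.1,29.15)
E
```

```text
t 23.30 pos [0.5712 0.2621 0.0469] xax [0.873 0.488 0.   ] yaw(toolx) 29.20 zax [ 0.  0. -1.] F [-0.3  0.2 -1.3] w 0.0212
now-axes dx dy dz [-0.0018 -0.0811 -0.0531] spin 0.05
after-spin dx dy -0.0019 -0.0811 j7 -1.60
```

Emit:
arm_command(increments=[{"gripper":50,"dx":0,"dy":0,"dz":0,"spin":0},{"gripper":50,"dx":0,"dy":0,"dz":-0.03,"spin":0},{"gripper":50,"dx":0,"dy":0,"dz":-0.03,"spin":0},{"gripper":50,"dx":0,"dy":-0.03,"dz":-0.02,"spin":0},{"gripper":50,"dx":0,"dy":-0.03,"dz":0,"spin":0},{"gripper":50,"dx":-0.002,"dy":-0.021,"dz":0,"spin":0},{"gripper":50,"dx":0,"dy":0,"dz":0,"spin":0},{"gripper":50,"dx":0,"dy":0,"dz":0,"spin":0}])

```text
time: 24.3
ee_pos: [0.5305, 0.3303, 0.1263]
eef_rot: [0.968, 0.251, -0.0, 0.001]
ft_force: [0.5, -0.4, -0.2]
width: 0.0437
```

```bash
python3 - <<'E'
from h import *
go(.53,.332,.044,29.15)
im,i=look('wrist','w15'); crop(im,120,70,400,250,'w15a'); print(proj(i,[[.53,.332,.059]]));a,_=look('scene'); crop(a,180,140,300,230,'s15')
E
```

```text
t 24.30 pos [0.5305 0.3303 0.1263] xax [ 0.874  0.487 -0.   ] yaw(toolx) 29.12 zax [ 0.    -0.001 -1.   ] F [ 0.5 -0.4 -0.2] w 0.0437
now-axes dx dy dz [ 0.0004 -0.0019  0.0823] spin -0.03
after-spin dx dy 0.0004 -0.0018 j7 -1.73
[[252.68129455 205.96322652]]
```

View pics/w15a.png

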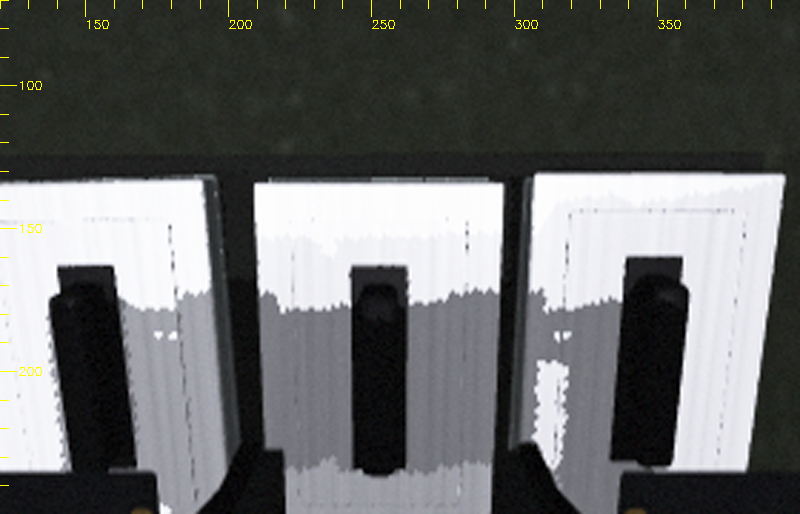

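View pics/s15.png

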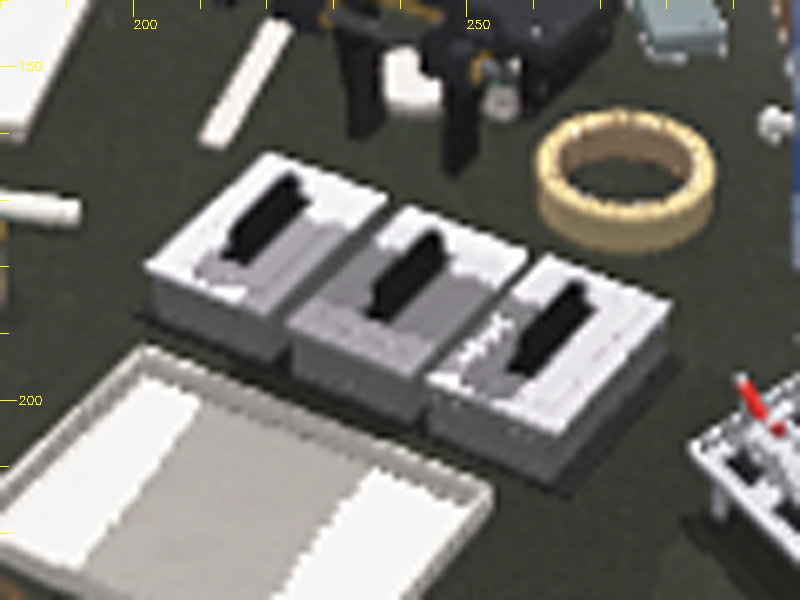

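Emit:
arm_command(increments=[{"gripper":50,"dx":0.0,"dy":-0.001,"dz":0.03,"spin":0},{"gripper":50,"dx":0,"dy":0,"dz":0.03,"spin":0},{"gripper":50,"dx":0,"dy":0,"dz":0.015,"spin":0},{"gripper":50,"dx":0,"dy":0,"dz":0.007,"spin":0},{"gripper":20,"dx":0,"dy":0,"dz":0,"spin":0},{"gripper":0,"dx":0,"dy":0,"dz":0,"spin":0},{"gripper":0,"dx":0,"dy":0,"dz":0,"spin":0},{"gripper":0,"dx":0,"dy":0,"dz":0,"spin":0}], grip_force=30)

```text
time: 25.4
ee_pos: [0.5295, 0.3328, 0.0451]
eef_rot: [0.968, 0.252, 0.0, -0.0]
ft_force: [-0.1, -1.3, 0.4]
width: 0.0116
```

Emit:
arm_command(increments=[{"gripper":0,"dx":0,"dy":0,"dz":0,"spin":0},{"gripper":0,"dx":0,"dy":0,"dz":-0.01,"spin":0},{"gripper":0,"dx":0,"dy":0,"dz":-0.02,"spin":0},{"gripper":0,"dx":0,"dy":0,"dz":-0.03,"spin":0},{"gripper":0,"dx":-0.03,"dy":0,"dz":-0.02,"spin":0},{"gripper":0,"dx":-0.04,"dy":0,"dz":0,"spin":0},{"gripper":0,"dx":-0.04,"dy":0,"dz":0,"spin":0},{"gripper":0,"dx":-0.02,"dy":0,"dz":0,"spin":0}])

```text
time: 26.4
ee_pos: [0.4147, 0.2686, 0.1262]
eef_rot: [0.968, 0.252, 0.001, -0.0]
ft_force: [0.1, 0.5, -0.9]
width: 0.0107
```

```bash
python3 - <<'E'
from h import *
go(.39,.249,.1,30)
im,i=look('wrist','w16'); cv2.imwrite('pics/w16b.png',cv2.resize(im,None,fx=1.5,fy=1.5)); a,_=look('side'); crop(a,200,180,350,290,'d16')
E
```

```text
t 26.40 pos [0.4147 0.2686 0.1262] xax [0.873 0.488 0.001] yaw(toolx) 29.21 zax [ 0.001  0.001 -1.   ] F [ 0.1  0.5 -0.9] w 0.0107
now-axes dx dy dz [-0.0311  0.005   0.0261] spin -0.79
after-spin dx dy -0.0312 0.0046 j7 -1.75
```

View pics/w16b.png

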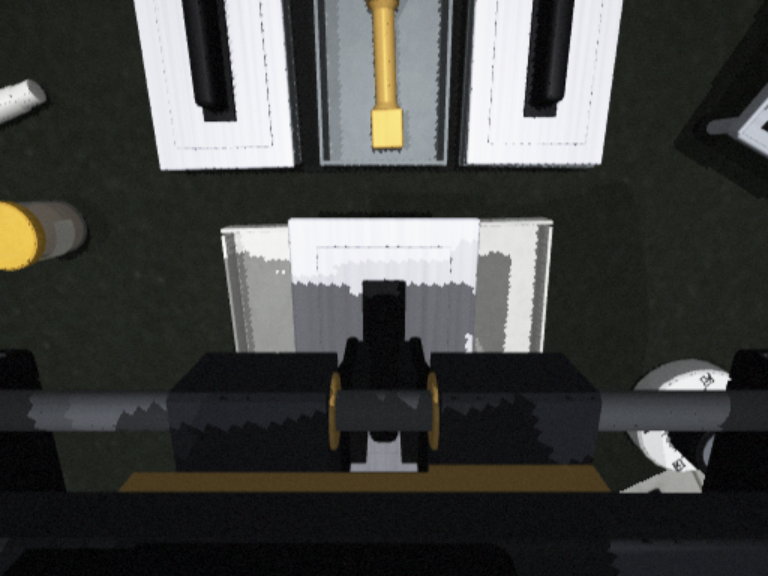

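View pics/d16.png

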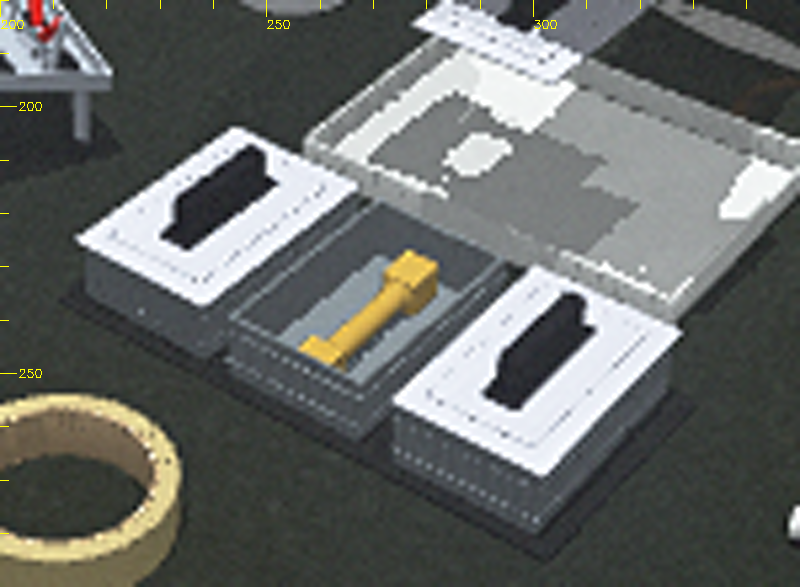

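Emit:
arm_command(increments=[{"gripper":0,"dx":-0.015,"dy":0.002,"dz":0,"spin":0},{"gripper":0,"dx":-0.016,"dy":0.003,"dz":0.01,"spin":0},{"gripper":0,"dx":0,"dy":0,"dz":0.03,"spin":0},{"gripper":0,"dx":0,"dy":0,"dz":0.03,"spin":0},{"gripper":0,"dx":0,"dy":0,"dz":0.02,"spin":0},{"gripper":0,"dx":0,"dy":0,"dz":0.01,"spin":0},{"gripper":0,"dx":0,"dy":0,"dz":0.007,"spin":0},{"gripper":0,"dx":0,"dy":0,"dz":0.001,"spin":0}])

```text
time: 27.5
ee_pos: [0.3916, 0.2499, 0.0172]
eef_rot: [0.968, 0.252, 0.0, -0.0]
ft_force: [-3.0, -2.0, 8.9]
width: 0.0107
```

Emit:
arm_command(increments=[{"gripper":0,"dx":0,"dy":0,"dz":0,"spin":0},{"gripper":20,"dx":0,"dy":0,"dz":0,"spin":0},{"gripper":40,"dx":0,"dy":0,"dz":0,"spin":0},{"gripper":40,"dx":0,"dy":0,"dz":0,"spin":0},{"gripper":40,"dx":0,"dy":0,"dz":-0.03,"spin":0},{"gripper":40,"dx":0,"dy":0,"dz":-0.04,"spin":0},{"gripper":40,"dx":0.02,"dy":0,"dz":-0.04,"spin":0},{"gripper":40,"dx":0.03,"dy":0,"dz":0,"spin":0}])

```text
time: 28.5
ee_pos: [0.4369, 0.2754, 0.1303]
eef_rot: [0.968, 0.252, 0.003, -0.001]
ft_force: [-0.7, 0.5, 0.2]
width: 0.0351
```

```bash
python3 - <<'E'
from h import *
go(.53,.332,.12,29.15)
im,i=look('wrist','w17'); cv2.imwrite('pics/w17b.png',cv2.resize(im,None,fx=1.5,fy=1.5)); crop(im,190,0,320,100,'w17a')
E
```

```text
t 28.50 pos [0.4369 0.2754 0.1303] xax [0.873 0.488 0.006] yaw(toolx) 29.20 zax [ 0.005  0.003 -1.   ] F [-0.7  0.5  0.2] w 0.0351
now-axes dx dy dz [ 0.1088 -0.004   0.011 ] spin 0.05
after-spin dx dy 0.1089 -0.0041 j7 -1.74
```

View pics/w17b.png

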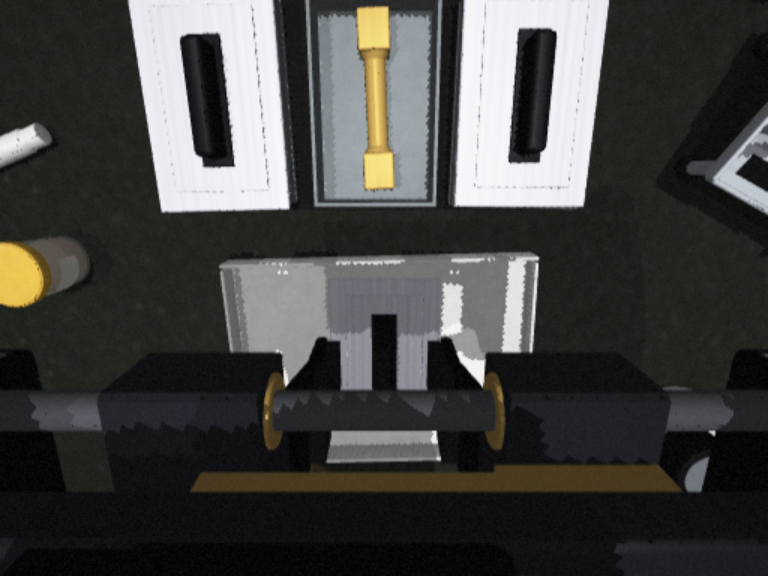

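View pics/w17a.png

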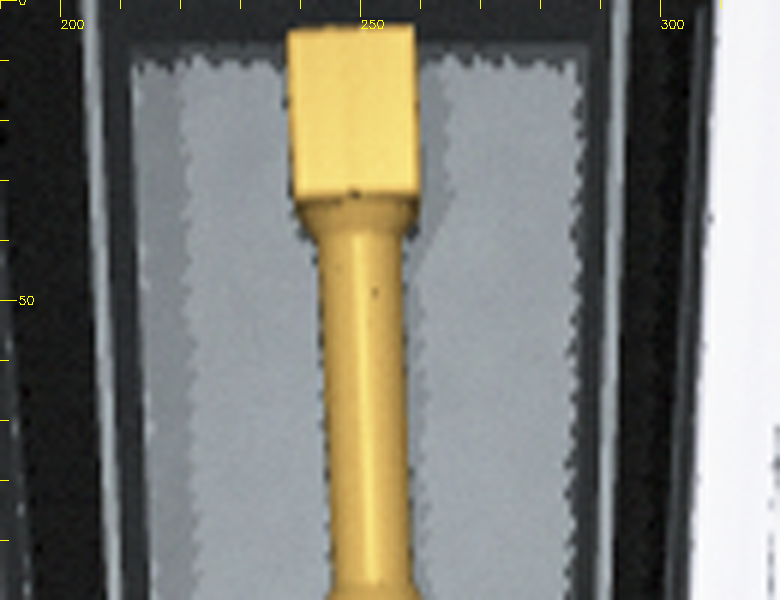

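```bash
python3 - <<'E'
from h import *
_,i=ld('w17')
P=unp(i,248.3,18.3,.023);Q=unp(i,252.5,111.5,.023);d=P-Q;print((P+Q)/2,np.linalg.norm(d),np.degrees(np.arctan2(d[1],d[0])))
W=[unp(i,u/1.5,v/1.5,.035) for u,v in [(306,0),(439,0),(314,206),(437,206)]]
print(np.array(W).round(4)) 
t=np.radians(29.2);Y=np.array([np.sin(t),-np.cos(t)]);print([w[:2]@Y for w in W], ((P+Q)/2)[:2]@Y)
E
```

```text
[0.53254049 0.3332451  0.023     ] 0.07299279303363226 31.695909373695738
[[0.5553 0.3862 0.035 ]
 [0.5883 0.3269 0.035 ]
 [0.4647 0.336  0.035 ]
 [0.4991 0.2744 0.035 ]]
[np.float64(-0.06623717289725765), np.float64(0.0016411688055603727), np.float64(-0.06662363077644012), np.float64(0.004000862674702032)] -0.03109197690579062
```

Emit:
arm_command(increments=[{"gripper":34,"dx":0.02,"dy":0,"dz":0,"spin":0},{"gripper":34,"dx":0.03,"dy":-0.001,"dz":0,"spin":0},{"gripper":34,"dx":0.03,"dy":-0.001,"dz":0,"spin":0},{"gripper":34,"dx":0.02,"dy":-0.001,"dz":0,"spin":0},{"gripper":34,"dx":0.0115,"dy":0,"dz":0.01,"spin":-2.4},{"gripper":34,"dx":0,"dy":0,"dz":0.01,"spin":0},{"gripper":34,"dx":0,"dy":0,"dz":0,"spin":0},{"gripper":34,"dx":0,"dy":0,"dz":0,"spin":0}])

```text
time: 29.55
ee_pos: [0.5304, 0.3309, 0.107]
eef_rot: [0.962, 0.272, 0.0, 0.0]
ft_force: [0.1, -0.2, -0.2]
width: 0.0298
```

```bash
python3 - <<'E'
from h import *
go(.5325,.3332,.0095,31.6)
im,i=look('wrist','w18'); print(proj(i,[[.5325,.3332,.014]])); crop(im,180,100,340,240,'w18a')
E
```

```text
t 29.55 pos [0.5304 0.3309 0.107 ] xax [0.852 0.524 0.   ] yaw(toolx) 31.57 zax [ 0.  0. -1.] F [ 0.1 -0.2 -0.2] w 0.0298
now-axes dx dy dz [ 0.0029 -0.0009  0.0975] spin -0.03
after-spin dx dy 0.0029 -0.0008 j7 -1.69
[[254.07543576 194.36681722]]
```

View pics/w18a.png

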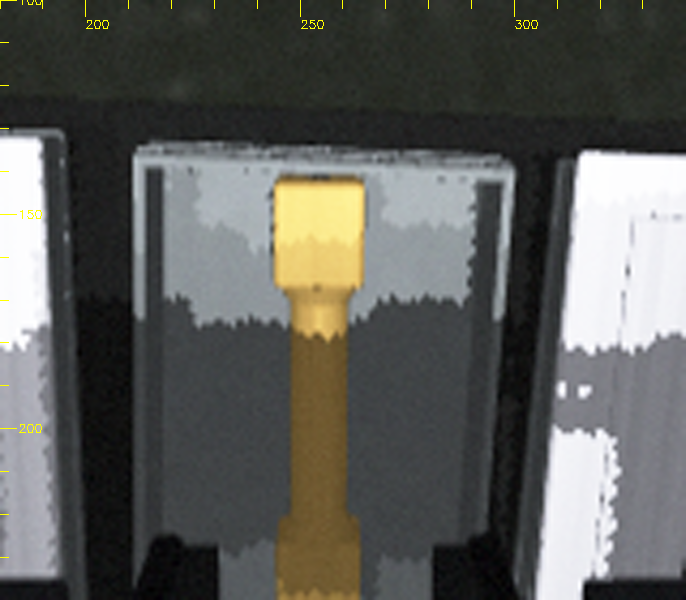

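Emit:
arm_command(increments=[{"gripper":34,"dx":0.0029,"dy":-0.0008,"dz":0.02,"spin":0},{"gripper":34,"dx":0,"dy":0,"dz":0.03,"spin":0},{"gripper":34,"dx":0,"dy":0,"dz":0.02,"spin":0},{"gripper":34,"dx":0,"dy":0,"dz":0.015,"spin":0},{"gripper":34,"dx":0,"dy":0,"dz":0.009,"spin":0},{"gripper":34,"dx":0,"dy":0,"dz":0.003,"spin":0},{"gripper":34,"dx":0,"dy":0,"dz":0.0,"spin":0},{"gripper":20,"dx":0,"dy":0,"dz":0,"spin":0}], grip_force=25)

```text
time: 30.6
ee_pos: [0.5332, 0.3336, 0.0104]
eef_rot: [0.962, 0.272, 0.001, -0.0]
ft_force: [-0.2, -0.2, 0.1]
width: 0.0252
```

Emit:
arm_command(increments=[{"gripper":0,"dx":0,"dy":0,"dz":0,"spin":0},{"gripper":0,"dx":0,"dy":0,"dz":0,"spin":0},{"gripper":0,"dx":0,"dy":0,"dz":0,"spin":0},{"gripper":0,"dx":0,"dy":0,"dz":0,"spin":0},{"gripper":0,"dx":0,"dy":0,"dz":-0.01,"spin":0},{"gripper":0,"dx":0,"dy":0,"dz":-0.03,"spin":0},{"gripper":0,"dx":0,"dy":0,"dz":-0.05,"spin":0},{"gripper":0,"dx":0,"dy":0,"dz":-0.05,"spin":0}])

```text
time: 31.6
ee_pos: [0.5324, 0.333, 0.1513]
eef_rot: [0.962, 0.272, -0.0, 0.0]
ft_force: [1.2, 0.3, -0.9]
width: 0.0111
```

```bash
python3 - <<'E'
from h import *
go(.6305,.1334,.12,2.84)
im,i=look('wrist','w19'); crop(im,180,100,340,240,'w19a')
from scipy.spatial.transform import Rotation as Ro
s=read_state(); M=Ro.from_quat(s['eef_rot']).as_matrix()
for o in (-.004,-.002,0,.002,.004): print(o,proj(i,[s['ee_pos']+M@np.array([.048+o,y,-.014]) for y in(-.009,.009)]).round(1).tolist(), proj(i,[s['ee_pos']+M@np.array([.027+o,y,-.014]) for y in(-.009,.009)]).round(1).tolist())
E
```

```text
t 31.60 pos [0.5324 0.333  0.1513] xax [ 0.852  0.524 -0.001] yaw(toolx) 31.60 zax [-0. -0. -1.] F [ 1.2  0.3 -0.9] w 0.0111
now-axes dx dy dz [-0.021   0.2214  0.0313] spin 28.76
after-spin dx dy 0.0881 0.2043 j7 -1.69
-0.004 [[235.2, 172.3], [272.6, 172.3]] [[236.0, 213.2], [271.9, 213.2]]
-0.002 [[235.1, 168.2], [272.6, 168.2]] [[236.0, 209.5], [271.9, 209.5]]
0 [[235.0, 164.1], [272.7, 164.1]] [[235.9, 205.7], [272.0, 205.7]]
0.002 [[234.9, 159.9], [272.8, 159.9]] [[235.8, 201.9], [272.1, 201.9]]
0.004 [[234.9, 155.7], [272.8, 155.7]] [[235.7, 198.0], [272.1, 198.0]]
```

View pics/w19a.png

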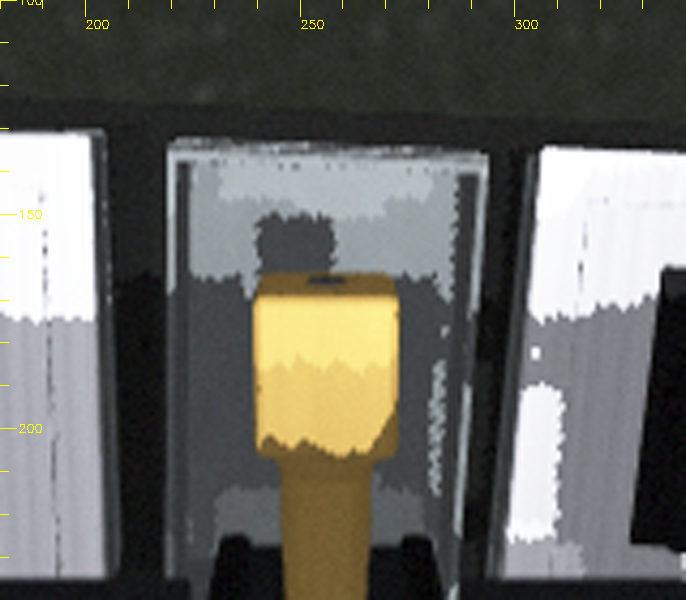

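Emit:
arm_command(increments=[{"gripper":0,"dx":0,"dy":0.03,"dz":0,"spin":0},{"gripper":0,"dx":-0.005,"dy":0.045,"dz":0,"spin":0},{"gripper":0,"dx":-0.005,"dy":0.045,"dz":0,"spin":0},{"gripper":0,"dx":-0.005,"dy":0.05,"dz":0,"spin":0},{"gripper":0,"dx":-0.006,"dy":0.0514,"dz":0,"spin":0},{"gripper":0,"dx":0,"dy":0,"dz":0,"spin":9.6},{"gripper":0,"dx":0,"dy":0,"dz":0,"spin":9.6},{"gripper":0,"dx":0,"dy":0,"dz":0,"spin":9.6}])

```text
time: 32.65
ee_pos: [0.6307, 0.1336, 0.1496]
eef_rot: [1.0, 0.022, -0.0, -0.0]
ft_force: [0.1, 0.9, -0.5]
width: 0.0107
```

```bash
python3 - <<'E'
from h import *
go(.6305,.1334,.09,2.84)
im,i=look('wrist'); crop(im,180,100,340,240,'w20')
E
```

```text
t 32.65 pos [0.6307 0.1336 0.1496] xax [ 0.999  0.043 -0.   ] yaw(toolx) 2.47 zax [-0.  0. -1.] F [ 0.1  0.9 -0.5] w 0.0107
now-axes dx dy dz [-0.0002  0.0002  0.0596] spin -0.37
after-spin dx dy -0.0002 0.0002 j7 -1.79
```

View pics/w20.png

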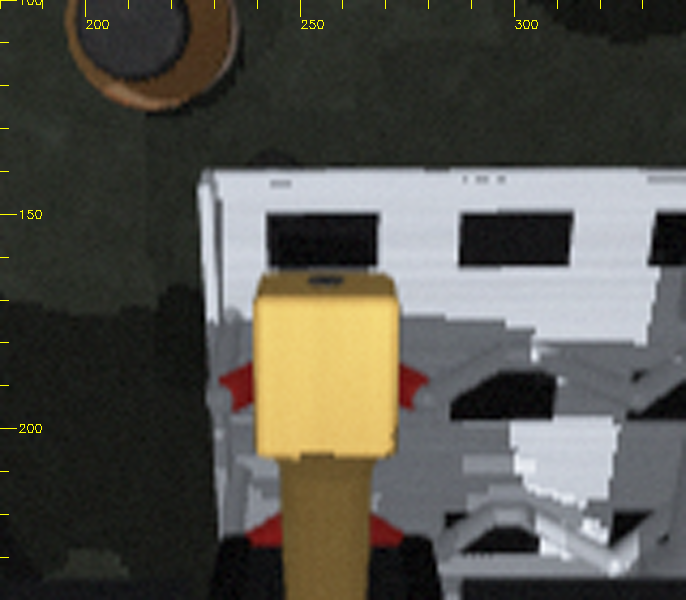

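Emit:
arm_command(increments=[{"gripper":0,"dx":0,"dy":0,"dz":0.02,"spin":-0.4},{"gripper":0,"dx":0,"dy":0,"dz":0.02,"spin":0},{"gripper":0,"dx":0,"dy":0,"dz":0.016,"spin":0},{"gripper":0,"dx":0,"dy":0,"dz":0.006,"spin":0},{"gripper":0,"dx":0,"dy":0,"dz":0.004,"spin":0},{"gripper":0,"dx":0,"dy":0,"dz":0.003,"spin":0},{"gripper":0,"dx":0,"dy":0,"dz":0.002,"spin":0},{"gripper":0,"dx":0,"dy":0,"dz":0,"spin":0}], grip_force=14)

```text
time: 33.7
ee_pos: [0.6312, 0.1338, 0.079]
eef_rot: [1.0, 0.028, 0.0, -0.0]
ft_force: [-0.1, 0.3, -1.9]
width: 0.0115
```

Emit:
arm_command(increments=[{"gripper":0,"dx":0,"dy":0,"dz":0.001,"spin":0},{"gripper":0,"dx":0,"dy":0,"dz":0.001,"spin":0},{"gripper":0,"dx":0,"dy":0,"dz":0.001,"spin":0},{"gripper":0,"dx":0,"dy":0,"dz":0.001,"spin":0},{"gripper":0,"dx":0,"dy":0,"dz":0.001,"spin":0},{"gripper":0,"dx":0,"dy":0,"dz":0,"spin":0},{"gripper":0,"dx":0,"dy":0,"dz":0,"spin":0},{"gripper":0,"dx":0,"dy":0,"dz":0,"spin":0}], grip_force=6)

```text
time: 34.7
ee_pos: [0.631, 0.1339, 0.0739]
eef_rot: [1.0, 0.028, 0.0, -0.0]
ft_force: [-1.1, 0.8, 4.8]
width: 0.0119
```

```bash
python3 - <<'E'
from h import *
go(.6305,.1334,.0715,2.84)
im,i=look('wrist'); crop(im,180,100,340,240,'w21')
E
```

```text
t 34.70 pos [0.631  0.1339 0.0739] xax [0.998 0.056 0.   ] yaw(toolx) 3.21 zax [ 0.  0. -1.] F [-1.1  0.8  4.8] w 0.0119
now-axes dx dy dz [-0.0005  0.0005  0.0024] spin 0.37
after-spin dx dy -0.0005 0.0005 j7 -1.78
```

View pics/w21.png

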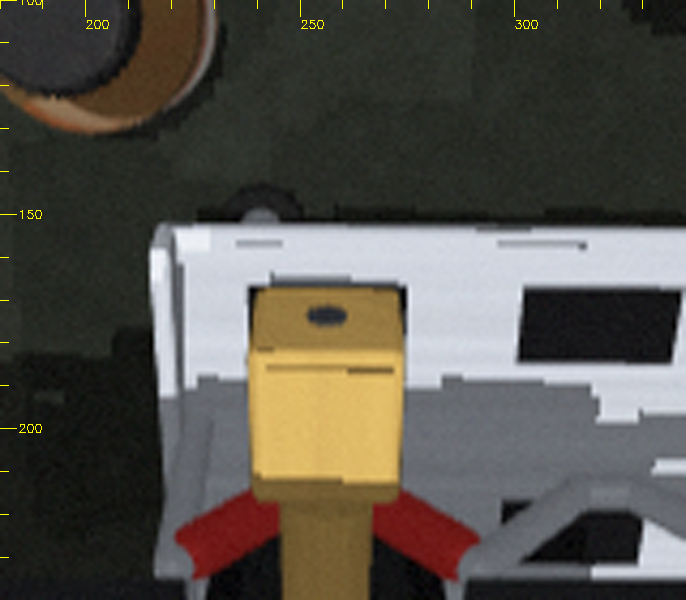

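Pitched like the others. Release and lift, moving back towards the tray for the lid.

Emit:
arm_command(increments=[{"gripper":15,"dx":0,"dy":0,"dz":0.001,"spin":0},{"gripper":20,"dx":0,"dy":0,"dz":0,"spin":0},{"gripper":30,"dx":0,"dy":0,"dz":0,"spin":0},{"gripper":30,"dx":0,"dy":0,"dz":0,"spin":0},{"gripper":30,"dx":0,"dy":0,"dz":-0.01,"spin":0},{"gripper":30,"dx":0,"dy":0,"dz":-0.02,"spin":0},{"gripper":40,"dx":0,"dy":0,"dz":-0.03,"spin":0},{"gripper":40,"dx":-0.05,"dy":0,"dz":-0.03,"spin":0}])

```text
time: 35.75
ee_pos: [0.5823, 0.1308, 0.1644]
eef_rot: [1.0, 0.027, 0.001, -0.0]
ft_force: [-0.1, 0.4, 1.2]
width: 0.0337
```

```bash
python3 - <<'E'
from h import *
go(.391,.2495,.13,29.2)
im,i=look('wrist','w22'); crop(im,180,60,460,240,'w22a')
a,_=look('side'); crop(a,130,130,250,220,'d22')
E
```

```text
t 35.75 pos [0.5823 0.1308 0.1644] xax [0.998 0.055 0.002] yaw(toolx) 3.14 zax [ 0.002  0.    -1.   ] F [-0.1  0.4  1.2] w 0.0337
now-axes dx dy dz [-0.1846 -0.129   0.0341] spin -26.06
after-spin dx dy -0.1091 -0.1969 j7 -1.81
```

View pics/w22a.png

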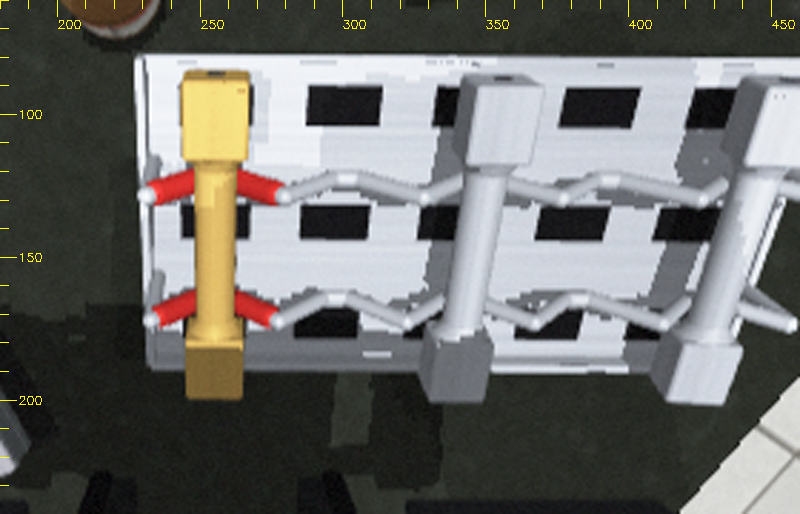

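View pics/d22.png

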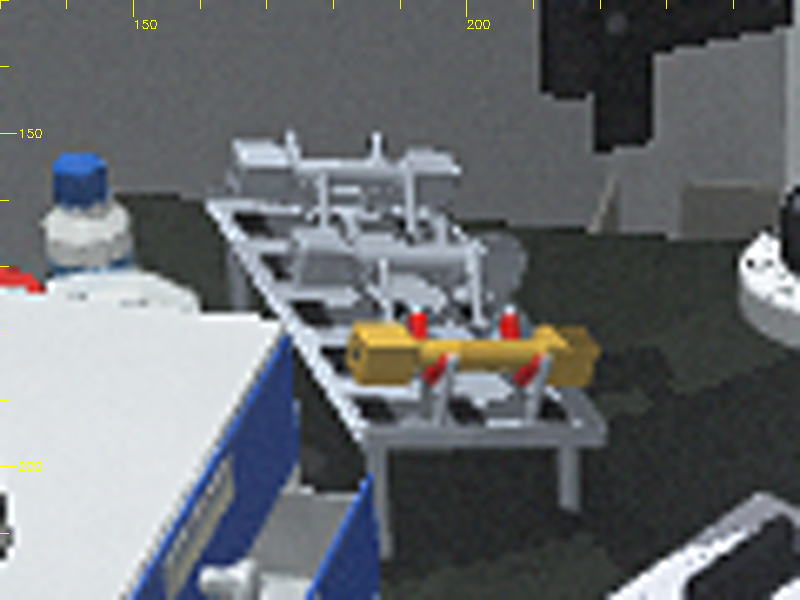

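Emit:
arm_command(increments=[{"gripper":45,"dx":-0.031,"dy":-0.0215,"dz":0,"spin":0},{"gripper":45,"dx":-0.031,"dy":-0.0215,"dz":0,"spin":0},{"gripper":45,"dx":-0.031,"dy":-0.0215,"dz":0,"spin":0},{"gripper":45,"dx":-0.031,"dy":-0.0215,"dz":0,"spin":0},{"gripper":45,"dx":-0.0606,"dy":-0.043,"dz":0,"spin":0},{"gripper":45,"dx":0,"dy":0,"dz":0.02,"spin":-9},{"gripper":45,"dx":0,"dy":0,"dz":0.02,"spin":-9},{"gripper":45,"dx":0,"dy":0,"dz":0.02,"spin":-8}])

```text
time: 36.85
ee_pos: [0.4001, 0.2436, 0.1034]
eef_rot: [0.967, 0.255, 0.001, -0.0]
ft_force: [-0.1, 0.1, -0.4]
width: 0.039
```

```bash
python3 - <<'E'
from h import *
go(.3916,.2499,.0172,29.2)
im,i=look('wrist','w23'); crop(im,180,100,340,240,'w23a'); print(proj(i,[[.3916,.2499,.031]]))
E
```

```text
t 36.85 pos [0.4001 0.2436 0.1034] xax [0.87  0.492 0.002] yaw(toolx) 29.49 zax [ 0.002  0.001 -1.   ] F [-0.1  0.1 -0.4] w 0.0390
now-axes dx dy dz [-0.0045 -0.0096  0.0862] spin 0.29
after-spin dx dy -0.0044 -0.0096 j7 -1.71
[[243.44581986 209.62364715]]
```

View pics/w23a.png

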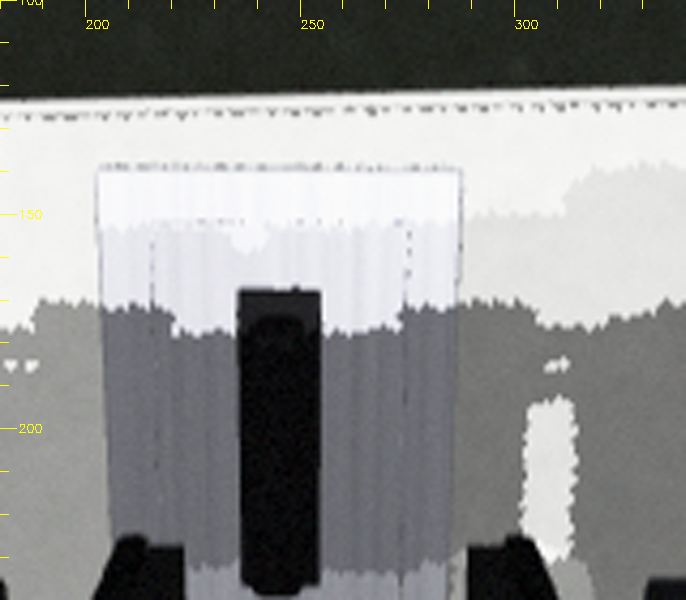

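Emit:
arm_command(increments=[{"gripper":45,"dx":-0.0045,"dy":-0.009,"dz":0,"spin":0.3},{"gripper":45,"dx":0,"dy":0,"dz":0.03,"spin":0},{"gripper":45,"dx":0,"dy":0,"dz":0.03,"spin":0},{"gripper":45,"dx":0,"dy":0,"dz":0.018,"spin":0},{"gripper":45,"dx":0,"dy":0,"dz":0.008,"spin":0},{"gripper":20,"dx":0,"dy":0,"dz":0,"spin":0},{"gripper":0,"dx":0,"dy":0,"dz":0,"spin":0},{"gripper":0,"dx":0,"dy":0,"dz":0,"spin":0}], grip_force=30)

```text
time: 37.9
ee_pos: [0.3916, 0.2492, 0.0174]
eef_rot: [0.968, 0.249, 0.001, -0.0]
ft_force: [-0.3, 0.6, 0.0]
width: 0.0169
```

Emit:
arm_command(increments=[{"gripper":0,"dx":0,"dy":0,"dz":0,"spin":0},{"gripper":0,"dx":0,"dy":0,"dz":0,"spin":0},{"gripper":0,"dx":0,"dy":0,"dz":-0.01,"spin":0},{"gripper":0,"dx":0,"dy":0,"dz":-0.03,"spin":0},{"gripper":0,"dx":0,"dy":0,"dz":-0.04,"spin":0},{"gripper":0,"dx":0,"dy":0,"dz":-0.03,"spin":0},{"gripper":0,"dx":0,"dy":0,"dz":0,"spin":0},{"gripper":0,"dx":0,"dy":0,"dz":0,"spin":0}])

```text
time: 38.9
ee_pos: [0.3908, 0.2485, 0.1262]
eef_rot: [0.968, 0.25, -0.0, 0.0]
ft_force: [-0.8, 0.6, -1.5]
width: 0.0107
```

```bash
python3 - <<'E'
from h import *
go(.5295,.3328,.1,29.2)
im,i=look('wrist','w24'); crop(im,180,100,340,240,'w24a')
from scipy.spatial.transform import Rotation as Ro
s=read_state(); M=Ro.from_quat(s['eef_rot']).as_matrix()
print(proj(i,[s['ee_pos']+M@np.array(q) for q in [(.057,-.037,.007),(.057,.037,.007),(.028,-.0055,-.014),(.028,.0055,-.014)]]).round(1))
E
```

```text
t 38.90 pos [0.3908 0.2485 0.1262] xax [ 0.875  0.483 -0.001] yaw(toolx) 28.90 zax [-0. -0. -1.] F [-0.8  0.6 -1.5] w 0.0107
now-axes dx dy dz [ 0.1622 -0.0068  0.0261] spin -0.30
after-spin dx dy 0.1622 -0.0059 j7 -1.74
[[189.7 145.1]
 [319.5 145. ]
 [244.1 204.9]
 [264.9 204.9]]
```

View pics/w24a.png

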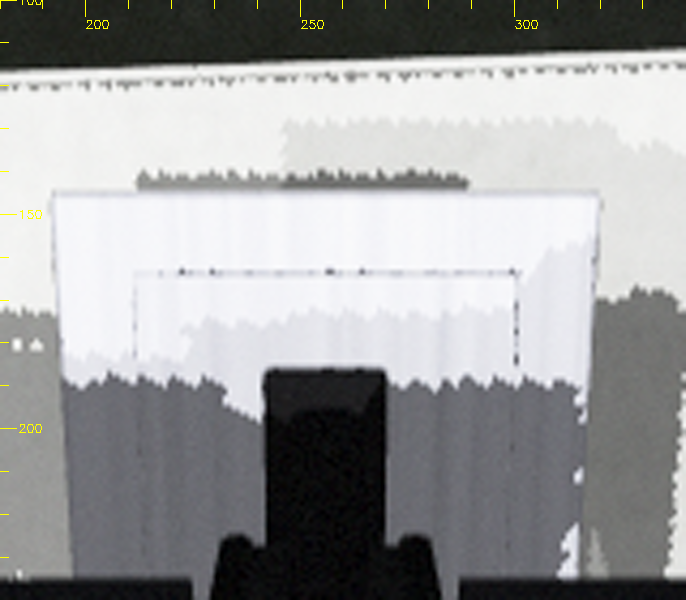

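Emit:
arm_command(increments=[{"gripper":0,"dx":0.02,"dy":0,"dz":0,"spin":-0.3},{"gripper":0,"dx":0.03,"dy":-0.002,"dz":0,"spin":0},{"gripper":0,"dx":0.03,"dy":-0.001,"dz":0,"spin":0},{"gripper":0,"dx":0.03,"dy":-0.001,"dz":0,"spin":0},{"gripper":0,"dx":0.03,"dy":-0.001,"dz":0,"spin":0},{"gripper":0,"dx":0.0222,"dy":0,"dz":0,"spin":0},{"gripper":0,"dx":0,"dy":0,"dz":0,"spin":0},{"gripper":0,"dx":0,"dy":0,"dz":0.02,"spin":0}])

```text
time: 39.95
ee_pos: [0.5303, 0.3324, 0.1064]
eef_rot: [0.968, 0.252, 0.001, -0.0]
ft_force: [0.4, 0.2, -0.8]
width: 0.0107
```

```bash
python3 - <<'E'
from h import *
go(.530,.332,.060,29.2)
im,i=look('wrist','w25'); crop(im,160,90,360,240,'w25a')
E
```

```text
t 39.95 pos [0.5303 0.3324 0.1064] xax [0.873 0.488 0.001] yaw(toolx) 29.20 zax [ 0.001  0.001 -1.   ] F [ 0.4  0.2 -0.8] w 0.0107
now-axes dx dy dz [-0.0005  0.0002  0.0464] spin 0.00
after-spin dx dy -0.0005 0.0002 j7 -1.73
```

View pics/w25a.png

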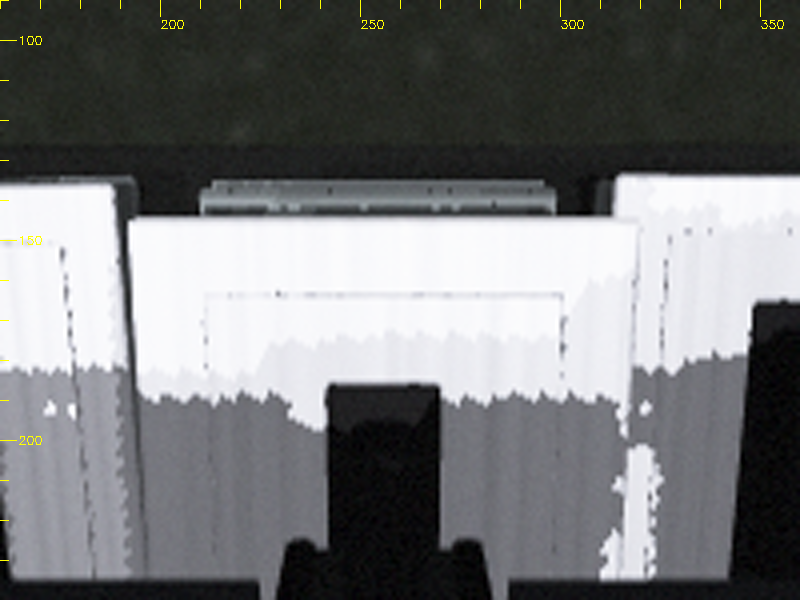

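Looks centred on the tin. Lower.

Emit:
arm_command(increments=[{"gripper":0,"dx":-0.0005,"dy":0,"dz":0.02,"spin":0},{"gripper":0,"dx":0,"dy":0,"dz":0.02,"spin":0},{"gripper":0,"dx":0,"dy":0,"dz":0.01,"spin":0},{"gripper":0,"dx":0,"dy":0,"dz":0.005,"spin":0},{"gripper":0,"dx":0,"dy":0,"dz":0.004,"spin":0},{"gripper":0,"dx":0,"dy":0,"dz":0.002,"spin":0},{"gripper":0,"dx":0,"dy":0,"dz":0,"spin":0},{"gripper":0,"dx":0,"dy":0,"dz":0,"spin":0}])

```text
time: 41.0
ee_pos: [0.5301, 0.3321, 0.046]
eef_rot: [0.968, 0.252, 0.0, -0.0]
ft_force: [-0.1, -0.9, -0.2]
width: 0.0105
```

```bash
python3 - <<'E'
from h import *
st(); a,_=look('side'); crop(a,200,180,350,290,'d26')
E
```

```text
t 41.00 pos [0.5301 0.3321 0.046 ] xax [0.873 0.488 0.001] yaw(toolx) 29.20 zax [ 0.001  0.    -1.   ] F [-0.1 -0.9 -0.2] w 0.0105
```

View pics/d26.png

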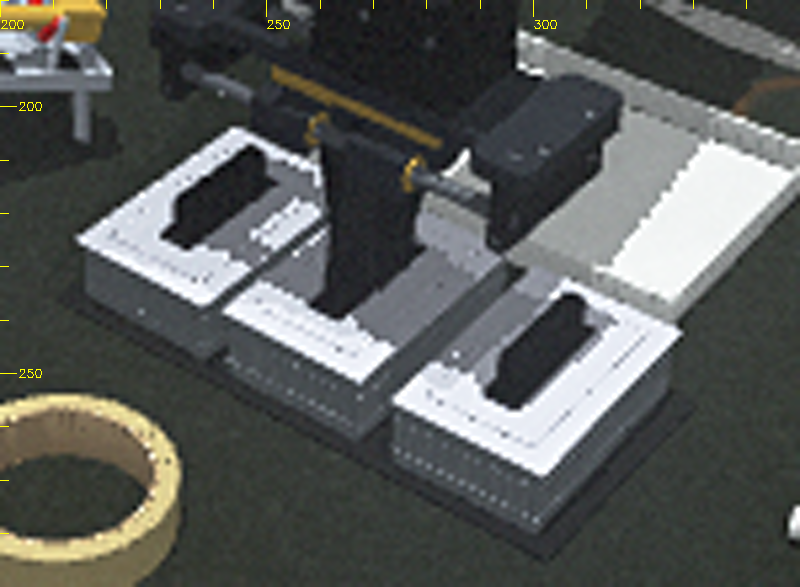

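Essentially on. Release, and lift.

Emit:
arm_command(increments=[{"gripper":0,"dx":0,"dy":0,"dz":0.001,"spin":0},{"gripper":15,"dx":0,"dy":0,"dz":0,"spin":0},{"gripper":30,"dx":0,"dy":0,"dz":0,"spin":0},{"gripper":50,"dx":0,"dy":0,"dz":0,"spin":0},{"gripper":50,"dx":0,"dy":0,"dz":-0.02,"spin":0},{"gripper":50,"dx":0,"dy":0,"dz":-0.04,"spin":0},{"gripper":50,"dx":0,"dy":0,"dz":-0.04,"spin":0},{"gripper":50,"dx":-0.05,"dy":0.02,"dz":-0.03,"spin":0}])

```text
time: 42.05
ee_pos: [0.4967, 0.2922, 0.1776]
eef_rot: [0.967, 0.253, 0.002, -0.001]
ft_force: [-0.4, -0.3, 0.2]
width: 0.0433
```

```bash
python3 - <<'E'
from h import *
go(.431,.021,.15,29.2); a,_=look('side'); crop(a,200,180,350,290,'d27')
im,_=look('wrist'); cv2.imwrite('pics/w27.png',im)
E
```

```text
t 42.05 pos [0.4967 0.2922 0.1776] xax [0.872 0.49  0.004] yaw(toolx) 29.34 zax [ 0.003  0.003 -1.   ] F [-0.4 -0.3  0.2] w 0.0433
now-axes dx dy dz [-0.1903  0.2043  0.0267] spin 0.14
after-spin dx dy -0.1897 0.2047 j7 -1.69
```

View pics/d27.png

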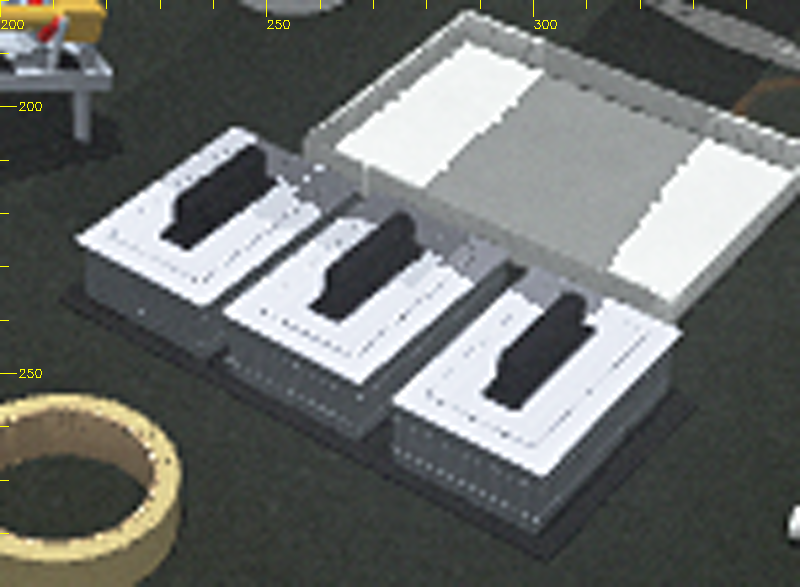

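View pics/w27.png

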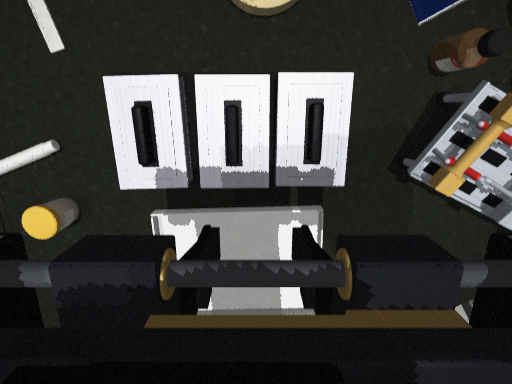

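Emit:
arm_command(increments=[{"gripper":75,"dx":-0.03,"dy":0.036,"dz":0,"spin":0},{"gripper":75,"dx":-0.04,"dy":0.048,"dz":0,"spin":0},{"gripper":75,"dx":-0.04,"dy":0.048,"dz":0,"spin":0},{"gripper":75,"dx":-0.04,"dy":0.048,"dz":0,"spin":0},{"gripper":75,"dx":-0.04,"dy":0.048,"dz":0,"spin":0},{"gripper":75,"dx":-0.04,"dy":0.047,"dz":0,"spin":0},{"gripper":75,"dx":0,"dy":0,"dz":0,"spin":-10},{"gripper":75,"dx":0,"dy":0,"dz":0,"spin":-10}])

```text
time: 43.15
ee_pos: [0.4296, -0.0627, 0.1759]
eef_rot: [0.908, 0.418, 0.001, 0.0]
ft_force: [0.5, 0.2, 0.3]
width: 0.0652
```

Emit:
arm_command(increments=[{"gripper":75,"dx":0,"dy":0,"dz":0,"spin":-10},{"gripper":75,"dx":0,"dy":0,"dz":0,"spin":-10},{"gripper":75,"dx":0,"dy":0,"dz":0,"spin":-10},{"gripper":75,"dx":0,"dy":0,"dz":0,"spin":-10.5},{"gripper":75,"dx":0,"dy":0,"dz":0,"spin":0},{"gripper":75,"dx":0,"dy":0,"dz":0,"spin":0},{"gripper":75,"dx":0,"dy":0,"dz":0,"spin":0},{"gripper":75,"dx":0,"dy":0,"dz":0,"spin":0}])

```text
time: 44.15
ee_pos: [0.4294, -0.0621, 0.1747]
eef_rot: [0.709, 0.705, 0.0, 0.0]
ft_force: [0.5, -0.7, 0.3]
width: 0.0655
```

```bash
python3 - <<'E'
from h import *
go(.431,.021,.08,90); im,_=look('wrist','w28'); cv2.imwrite('pics/w28b.png',cv2.resize(im,None,fx=1.5,fy=1.5))
E
```

```text
t 44.15 pos [ 0.4294 -0.0621  0.1747] xax [0.006 1.    0.   ] yaw(toolx) 89.63 zax [ 0.  0. -1.] F [ 0.5 -0.7  0.3] w 0.0655
now-axes dx dy dz [0.0831 0.0011 0.0947] spin -0.37
after-spin dx dy 0.0831 0.0016 j7 0.02
```

View pics/w28b.png

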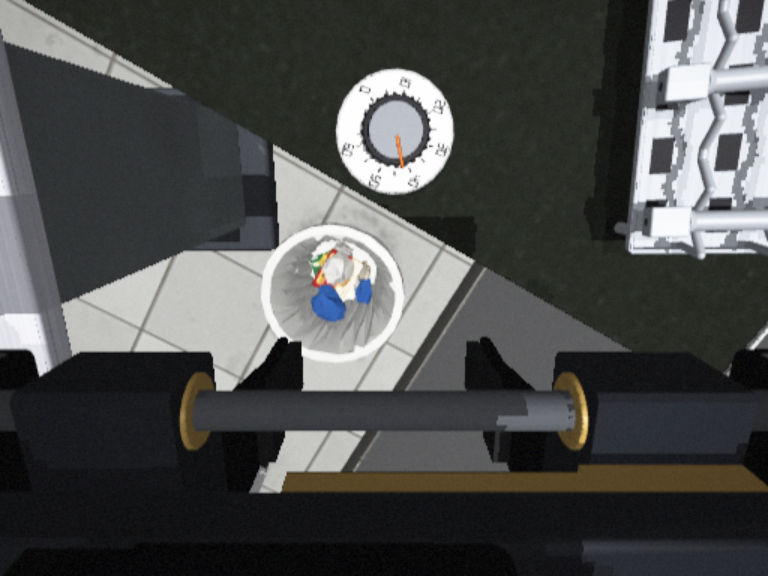

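```bash
python3 - <<'E'
from h import *
im,_=ld('w28'); crop(im,218,40,308,132,'w28c')
E
```

```text
(no output)
```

View pics/w28c.png

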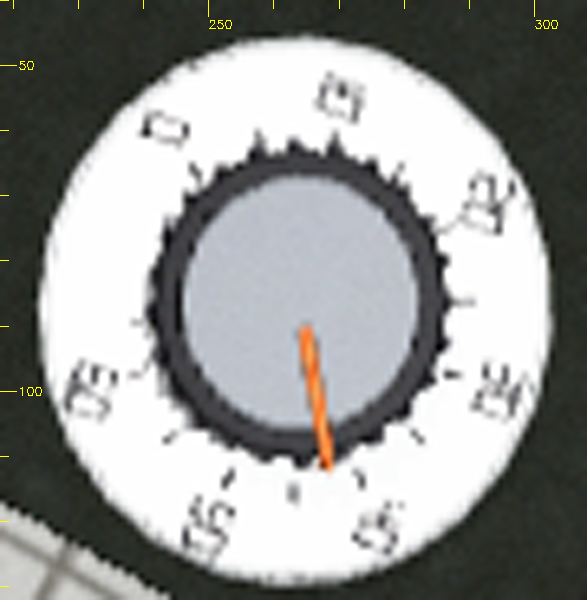

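```bash
python3 - <<'E'
from h import *
_,i=ld('w28')
c=unp(i,263.3,87.5,.022)[:2]; c2=unp(i,264.2,86.3,.051)[:2]; print(c,c2)
ang=lambda p:np.degrees(np.arctan2(p[1],p[0]))
N={0:(243.3,59.9),10:(270.2,55),20:(293.2,71.4),30:(294.4,99.8),40:(276,121),50:(249.9,120.5),60:(232.1,99.5)}
offs=[]
for n,p in N.items():
    a=ang(unp(i,*p,.022)[:2]-c); o=(a+n*4.8)%360; offs.append(o); print(n,round(a,1),round(o,1))
z=np.mean(offs); a=ang(unp(i,268.2,111.8,.051)[:2]-c2); a2=ang(unp(i,268.2,111.8,.051)[:2]-unp(i,265.1,90.3,.051)[:2]); print('line',a,a2,'min',((z-a)%360)/4.8,((z-a2)%360)/4.8)
E
```

```text
[0.43792875 0.03510241] [0.43803072 0.0341182 ]
0 127.4 127.4
10 77.3 125.3
20 26.6 122.6
30 -20.8 123.2
40 -68.1 123.9
50 -113.4 126.6
60 -160.4 127.6
line -80.4739296507527 -81.20783825411411 min 42.85536742203891 43.008265047739194
```

```bash
python3 - <<'E'
from meas1 import *
print(proj(i0,[[.438,.0346,.051],[.438,.0346,.022]]),proj(cams.camera_info('scene'),[[.438,.0346,.051],[.438,.0346,.0]]))
im=cv2.imread('pics/wrist0.png'); crop(im,60,100,150,180,'w0t')
go(.438,.0346,.03,89.6)
E
```

```text
[[ 89.80464245 147.94880934]
 [102.71566849 145.00712115]] [[261.77625005 247.75835931]
 [261.24659821 259.74269207]]
t 44.20 pos [ 0.4294 -0.0621  0.1747] xax [0.006 1.    0.   ] yaw(toolx) 89.65 zax [ 0.  0. -1.] F [-0.4  1.2  0.3] w 0.0649
now-axes dx dy dz [0.0968 0.008  0.1447] spin 0.05
after-spin dx dy 0.0968 0.008 j7 0.02
```

View pics/w0t.png

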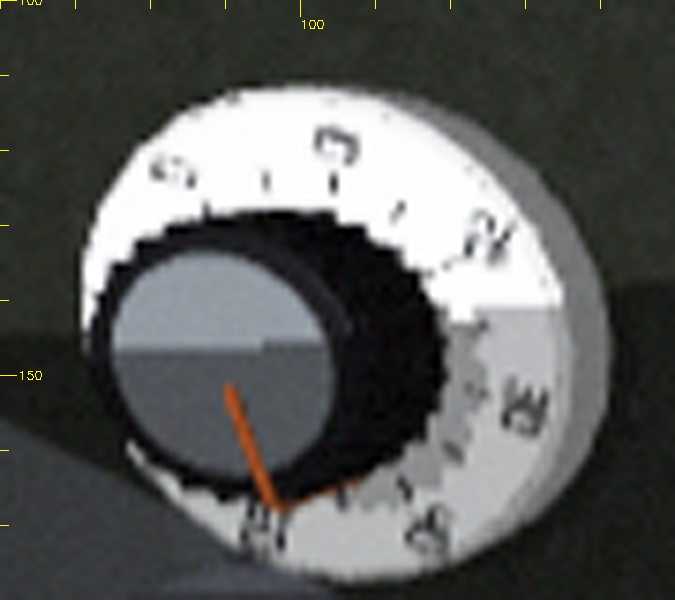

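Emit:
arm_command(increments=[{"gripper":75,"dx":0.03,"dy":0.002,"dz":0,"spin":0},{"gripper":75,"dx":0.04,"dy":0.003,"dz":0,"spin":0},{"gripper":75,"dx":0.0268,"dy":0.003,"dz":0,"spin":0},{"gripper":75,"dx":0,"dy":0,"dz":0.03,"spin":0},{"gripper":75,"dx":0,"dy":0,"dz":0.03,"spin":0},{"gripper":75,"dx":0,"dy":0,"dz":0.02,"spin":0},{"gripper":75,"dx":0,"dy":0,"dz":0,"spin":0},{"gripper":75,"dx":0,"dy":0,"dz":0,"spin":0}], grip_force=20)

```text
time: 45.2
ee_pos: [0.4384, 0.0347, 0.0955]
eef_rot: [0.709, 0.705, 0.0, 0.0]
ft_force: [0.4, -0.1, 0.6]
width: 0.0656
```

```bash
python3 - <<'E'
from h import *
go(.438,.0346,.030,89.6); im,i=look('wrist','w29'); crop(im,160,120,340,240,'w29a'); print(proj(i,[[.438,.0346,.051]]))
E
```

```text
t 45.20 pos [0.4384 0.0347 0.0955] xax [0.006 1.    0.   ] yaw(toolx) 89.68 zax [ 0.001  0.    -1.   ] F [ 0.4 -0.1  0.6] w 0.0656
now-axes dx dy dz [-0.0001 -0.0005  0.0655] spin 0.08
after-spin dx dy -0.0001 -0.0004 j7 -0.18
[[254.76997844 215.81072077]]
```

View pics/w29a.png

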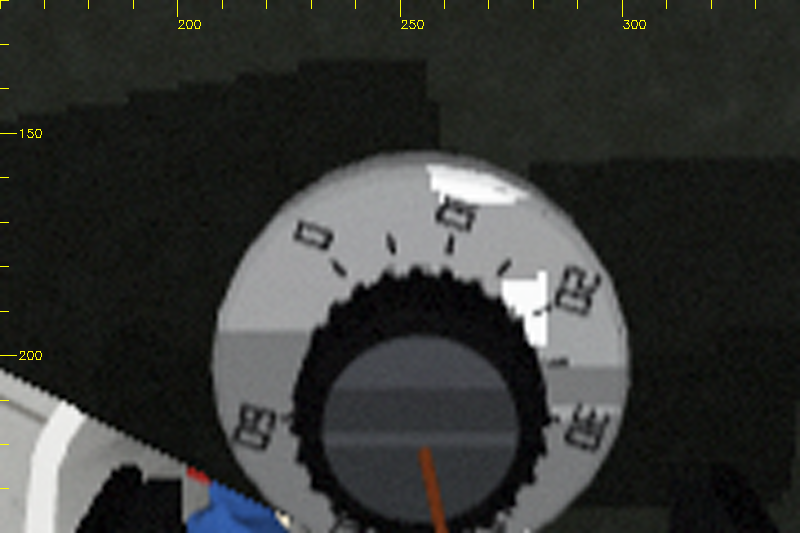

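Emit:
arm_command(increments=[{"gripper":75,"dx":0,"dy":-0.0004,"dz":0.03,"spin":0},{"gripper":75,"dx":0,"dy":0,"dz":0.025,"spin":0},{"gripper":75,"dx":0,"dy":0,"dz":0.01,"spin":0},{"gripper":60,"dx":0,"dy":0,"dz":0,"spin":0},{"gripper":40,"dx":0,"dy":0,"dz":0,"spin":0},{"gripper":20,"dx":0,"dy":0,"dz":0,"spin":0},{"gripper":20,"dx":0,"dy":0,"dz":0,"spin":0},{"gripper":20,"dx":0,"dy":0,"dz":0,"spin":0}], grip_force=20)

```text
time: 46.25
ee_pos: [0.4375, 0.0347, 0.0304]
eef_rot: [0.709, 0.705, 0.0, -0.0]
ft_force: [-3.3, -0.2, 7.3]
width: 0.0414
```

```bash
python3 - <<'E'
from h import *
s=st(); print(s['torque'])
E
```

```text
t 46.25 pos [0.4375 0.0347 0.0304] xax [0.005 1.    0.   ] yaw(toolx) 89.70 zax [ 0.  0. -1.] F [-3.3 -0.2  7.3] w 0.0414
[ 0.01430464  0.93185559 -0.02902522]
```

Emit:
arm_command(increments=[{"gripper":20,"dx":0,"dy":0,"dz":0,"spin":-5},{"gripper":20,"dx":0,"dy":0,"dz":0,"spin":-9},{"gripper":20,"dx":0,"dy":0,"dz":0,"spin":-9},{"gripper":20,"dx":0,"dy":0,"dz":0,"spin":-9},{"gripper":20,"dx":0,"dy":0,"dz":0,"spin":-9},{"gripper":20,"dx":0,"dy":0,"dz":0,"spin":-9},{"gripper":20,"dx":0,"dy":0,"dz":0,"spin":-9},{"gripper":20,"dx":0,"dy":0,"dz":0,"spin":-9}])

```text
time: 47.25
ee_pos: [0.4374, 0.0346, 0.0304]
eef_rot: [0.191, 0.982, 0.0, -0.0]
ft_force: [-4.8, -0.0, 7.8]
width: 0.0415
```

```bash
python3 - <<'E'
from h import *
s=st(); print(s['torque'],s['joint_positions'].round(2)); a,_=look('scene'); crop(a,230,230,300,280,'s30')
im,_=look('wrist');crop(im,160,140,340,260,'w30')
E
```

```text
t 47.25 pos [0.4374 0.0346 0.0304] xax [-0.927  0.375  0.   ] yaw(toolx) 157.98 zax [-0.  0. -1.] F [-4.8 -0.   7.8] w 0.0415
[ 0.00392228  0.97353122 -0.09787748] [-0.17  0.15 -0.01  2.14  0.    0.86  1.  ]
```

View pics/s30.png

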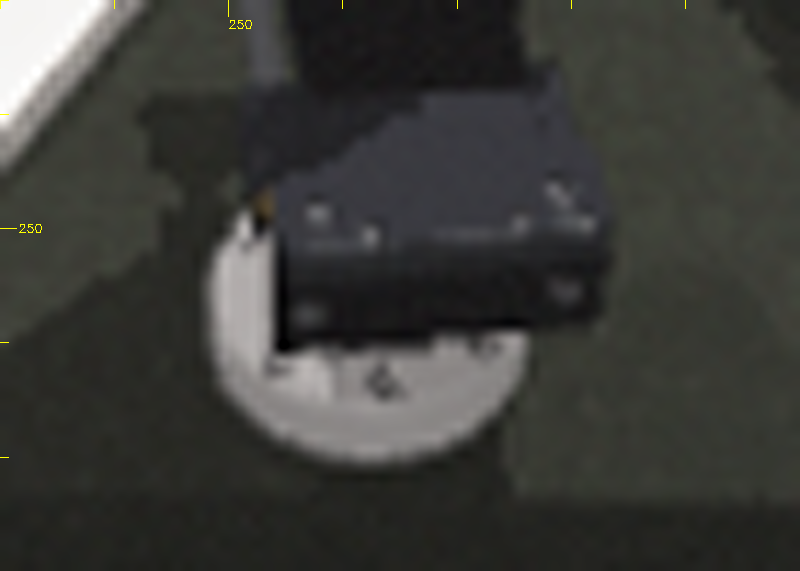

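View pics/w30.png

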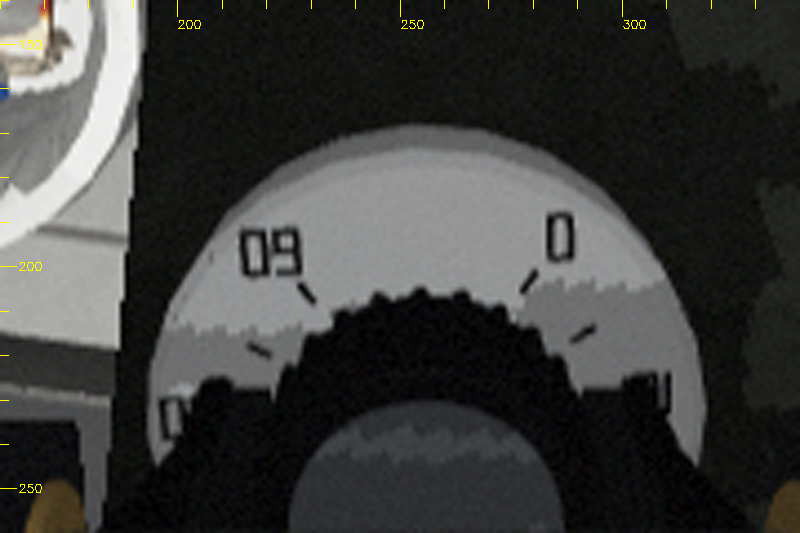

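Emit:
arm_command(increments=[{"gripper":20,"dx":0,"dy":0,"dz":0,"spin":-9},{"gripper":20,"dx":0,"dy":0,"dz":0,"spin":-9},{"gripper":20,"dx":0,"dy":0,"dz":0,"spin":-9},{"gripper":20,"dx":0,"dy":0,"dz":0,"spin":-9},{"gripper":20,"dx":0,"dy":0,"dz":0,"spin":-4},{"gripper":20,"dx":0,"dy":0,"dz":0,"spin":0},{"gripper":20,"dx":0,"dy":0,"dz":0,"spin":0},{"gripper":60,"dx":0,"dy":0,"dz":0,"spin":0}])

```text
time: 48.35
ee_pos: [0.4378, 0.0346, 0.0302]
eef_rot: [-0.154, 0.988, -0.0, 0.0]
ft_force: [-0.4, -0.0, -0.7]
width: 0.046
```

Emit:
arm_command(increments=[{"gripper":75,"dx":0,"dy":0,"dz":0,"spin":0},{"gripper":75,"dx":0,"dy":0,"dz":0,"spin":0},{"gripper":75,"dx":0,"dy":0,"dz":-0.03,"spin":0},{"gripper":75,"dx":0,"dy":0,"dz":-0.04,"spin":0},{"gripper":75,"dx":-0.03,"dy":0,"dz":-0.04,"spin":0},{"gripper":75,"dx":-0.04,"dy":0,"dz":-0.04,"spin":0},{"gripper":75,"dx":0,"dy":0,"dz":0,"spin":0},{"gripper":75,"dx":0,"dy":0,"dz":0,"spin":0}])

```text
time: 49.35
ee_pos: [0.5035, 0.0557, 0.1788]
eef_rot: [-0.154, 0.988, -0.0, -0.001]
ft_force: [-0.4, 0.2, -0.8]
width: 0.0653
```

```bash
python3 - <<'E'
from h import *
s=st(); im,i=look('wrist','w31'); p=proj(i,[[.438,.0346,.03]])[0]; print(p)
x,y=int(p[0]),int(p[1]); crop(im,max(0,x-55),max(0,y-50),x+55,y+50,'w31a')
E
```

```text
t 49.35 pos [0.5035 0.0557 0.1788] xax [-0.953 -0.304  0.001] yaw(toolx) -162.30 zax [-0.001 -0.    -1.   ] F [-0.4  0.2 -0.8] w 0.0653
[255.76332948 117.67827452]
```

View pics/w31a.png

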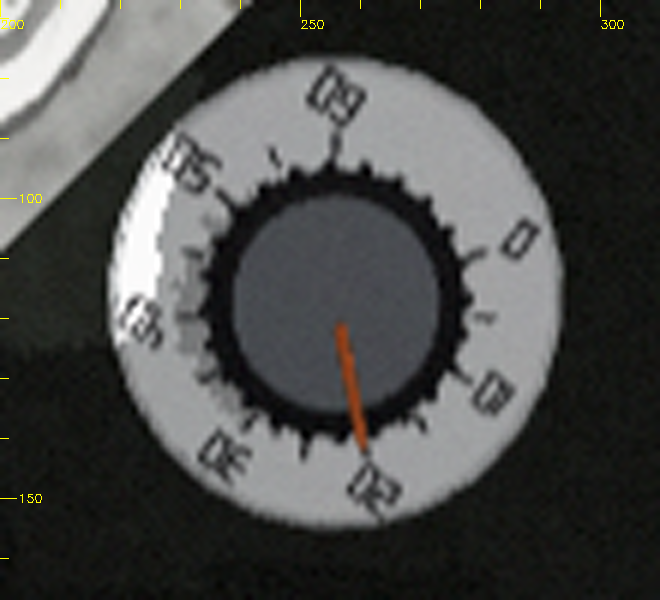

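```bash
python3 - <<'E'
from h import *
a,_=look('scene'); crop(a,150,140,390,300,'s32'); a,_=look('side'); crop(a,120,130,400,300,'d32')
E
```

```text
(no output)
```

View pics/s32.png

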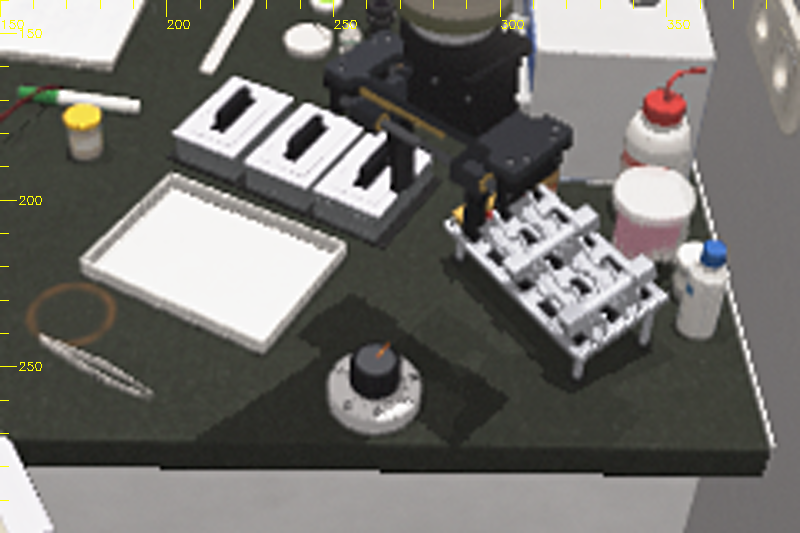

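View pics/d32.png

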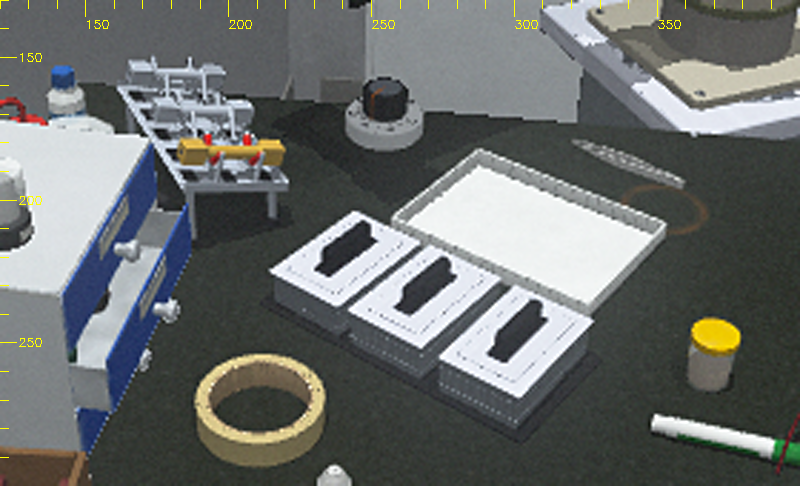

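```bash
python3 - <<'E'
from h import *
st(); print(job.close_job())
E
```

```text
t 49.50 pos [0.5031 0.0555 0.1786] xax [-0.953 -0.304  0.002] yaw(toolx) -162.32 zax [-0.002 -0.    -1.   ] F [-0.3 -0.1 -0.2] w 0.0648
the job is handed in; nothing more can be done
None
```

The batch is ready to dwell, and I handed the job in at 49.5 s.

**Bars:** Only two steel bars were in the tray. I laid them in the right-hand end notch and the middle notch. The brass reference bar was in the middle tin (B) and now lies in the red-sleeved notch. The last pictures show all three bars lying along the slope on both wires, with their square ends outside the wires.

**Tins:** I also opened tin C, which holds the green specimen, and left it there. I never opened tin A. In the last pictures all three lids look level and fully on; lid C sits about 2 mm off its original spot, within its play.

**Timer:** I set it last, and its orange line points at the 20 mark. At the start the line read about 43 minutes, which is between two marks.

**Other checks:** The yellow jar and the white bottle look untouched in the last pictures. The gripper hid the dropper bottle there, but it stood undisturbed when last seen clearly, and the later moves passed well clear of it. The gripper was clear of everything at hand-in. While picking up the first bar, a finger briefly pressed on what was probably the tray wall, with about 9 N, well below the limit.

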